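# Fill the cat feeder and hold its weighted knob heavy side down

### The arm

A 6-joint arm with a two-finger parallel gripper is mounted at the origin on the work surface. World frame = base frame: x ahead of the robot, y to its left, z up, the work surface at z = 0. Lengths are in m, angles in rad, forces in N, time in s.
With the tool pointing down it reaches from about 0.25 to 0.775 m from the base axis. Payload 4 kg.
Tool frame: the origin (TCP) lies midway between the tips of the shut fingers; the grasp point (between the pads) lies 19 mm behind it; z points along the fingers, x is the direction in which the jaws open and shut, and the axes are right-handed (so a half turn about z gives the same grasp; the last joint's range is limited). The gripper opens to 94 mm and grips with 3 to 60 N. Pads are 16 mm wide; open, the fingers measure 119 mm over their backs; the gripper's body (75 mm by 177 mm) begins 78 mm behind the grasp point.
Start: joints at [1.16, 0.087, 1.371, -0, 1.684, -0.103], TCP at [0.167, 0.524, 0.176] pointing down, gripper open.
Joint ranges: [-3.1, 3.1], [-0.76, 2.03], [0.27, 2.55], [-1.08, 4.22], [0.17, 2.65], [-2.57, 2.57]. Speed limits (rad/s): [2.79, 2.79, 3.14, 3.14, 3.14, 3.14].

### API

Orientations are given as [roll, pitch, yaw] about the fixed x, y, z axes, in that order (R = Rz(yaw) Ry(pitch) Rx(roll)).
In Python, from bench import robot, eyes, close_job gives the robot as it stands.
- The arm moves only by the shell command python3 -m jog 'ROWS'. ROWS is JSON, a list of rows, each a list of 3 entries, a list of its own where there are three numbers: the turn, a rotation vector about the tool's x, y, z in degrees, then the shift along the tool's x, y, z in mm, then the closure, from -1 (fully open) to 1 (shut). In form: [[[wx, wy, wz], [x, y, z], claw], ...]. A call has 1 to 5 rows; each row is the pose to reach, as a shift and turn from the pose commanded when the call began, along the tool's axes at that moment; what a row does not reach only later rows make up. A row lasts 1/10 s, in which the tool goes at most 50 mm and 8.59 degrees, less where a joint would pass 70% of its speed; a pose out of reach is approached as far as the arm can. A call with a gripper value outside its range is refused whole. The fingers move at their own pace and stop on an object; the grip force is fixed at half the most. Time passes only in rows, so rows that repeat a pose let the fingers close. It gives the time, the measured TCP pose, the force and the opening at its end, in the units of the state.
- robot.get_obs(): the state, without advancing time (a new reading comes with each control period).
- eyes.snapshot(name): name is "side" or "top"; returns (picture, depth): 480x640x3 uint8, red, green, blue; 480x640 float32, m along the optical axis (not along the pixel's ray), 0 where there is no reading.
- eyes.camera_params(name): a dict with "mtx" (3x3 intrinsics, pixels), "world_to_cam" (4x4, takes a point from world to camera coordinates). Camera axes: x right, y up, looking along -z (the intrinsics and any distortion apply to the point x, -y, -z); pixel columns grow to the right and rows downward; lengths in m; the calibration is good to about 2 mm. A picture is of the moment at which its call begins. camera_params takes no time and is no camera call.
- close_job(): hands the job in, once; it reports no verdict.
The state is a dict: "time": time; "joint_positions": joint angles; "qvel": joint speeds; "joint_torque": joint torques, N m; "tool_pos": TCP position; "ee_rot": TCP orientation; "wrist_force": force on the tool from outside, world axes, zero at the start; "wrist_torque": the same for the moment, N m; "width": finger opening in m.
Only numpy, scipy, OpenCV 4.12 (cv2) and the standard library are available. Lean on these libraries where they do the work, as an engineer would, in place of code of your own. Each camera call takes 0.05 s, during which the arm holds its last target. There are 200 camera calls.

### The job

Tip all six biscuits from the yellow scoop into the open hopper of the beige cat feeder and stand the empty scoop upright on the plank again. Then grip the black knob on the feeder's sloping panel and turn it, feeling for the hidden weight that makes one side heavy; no mark shows which side. Finish while still gripping the knob, held still with its heavy side straight down at the lowest point of its circle; leave the bowl, canister, clear box and clip where they are.

Things in the scene. Friction and masses are not known exactly. Their poses are not given: they have to be found in the camera images.
- feeder: Beige resin cat feeder fixed on the plank, 170 mm deep (x), 340 mm wide (y), base 36 mm high with a dummy drawer front. Origin: centre of its underside; own z up, own -x is its front, facing the robot. Hopper on its +y half; on its -y half a wedge whose panel slopes down 30 degrees towards own -y: 127 mm high at y = -15 mm, 40 mm high at its low edge y = -165 mm.
- hopper_in (a point): Centre of the hopper's inner floor, 41 mm above the plank, 85 mm from the feeder's origin along its +y; axes as the feeder's. The hopper is open at the top, 130 by 130 mm inside, walls 5 mm thick; its rim is 65 mm above this point (106 mm above the plank).
- dial_base: Thin grey disc (68 mm across, 3 mm) fixed on the sloping panel round the knob. Origin: on the knob's axis, in the panel's surface, 83 mm above the plank. Own z is the knob's axis, pointing out of the panel, leaning 30 degrees from vertical towards the feeder's -y end; own x is level; own y points straight up the slope, so straight down, where the heavy side must end, is own -y.
- knob_grip (a point): Point on the knob's axis to grip at, 26 mm out from the panel. The knob is a round black cylinder 50 mm across, from 4 to 40 mm out from the panel, with twelve alike ribs: nothing shows its heavy side. Own z along the axis, outward; own x, y turn with the knob but bear no fixed relation to the heavy side, which is a hidden weight on the shaft inside the feeder, at another angle every time.
- knob (a joint): Knob angle, rad, positive counter-clockwise seen from outside; no stops; says nothing of the heavy side. Steady friction 0.25 Nm; the weight adds or takes away up to 0.13 to 0.2 Nm: it resists raising the heavy side, helps lowering it, most when that side is left or right of the axis, none at bottom or top. The knob stays where it is left. Heavy side starts 0.7 rad or more from straight down.
- scoop: Yellow plastic scoop, loose on the plank, 90 g. Origin: centre of the pan's underside; own z up. Pan 80 by 70 mm, floor 4 mm, side walls 32 mm, back wall 38 mm high. Open front at own -x, with a ramp up to a lip 13 mm above the underside. Handle along own x from +36 to +126 mm, 18 mm wide (y), from 32 to 52 mm above the underside. At the start its handle points away from the robot and to the left.
- scoop_grip (a point): Point in the middle of the scoop's handle, 78 mm behind the scoop's origin (own +x) and 42 mm above the underside; axes as the scoop's.
- scoop_lip (a point): Middle of the top edge of the scoop's front ramp, where the biscuits roll out, 58 mm ahead of the scoop's origin (own -x), 13 mm up; axes as the scoop's.
- biscuit0_center (a point): Centre of one of six alike brown round biscuits, 20 mm balls of 10 g, lying loose in the scoop at the start. They stay in while the scoop is level and roll out over the ramp once its front is dipped, the first at about 25 degrees, all by 50 degrees.
- biscuit1_center (a point): Centre of one of six alike brown round biscuits, 20 mm balls of 10 g, lying loose in the scoop at the start. They stay in while the scoop is level and roll out over the ramp once its front is dipped, the first at about 25 degrees, all by 50 degrees.
- biscuit2_center (a point): Centre of one of six alike brown round biscuits, 20 mm balls of 10 g, lying loose in the scoop at the start. They stay in while the scoop is level and roll out over the ramp once its front is dipped, the first at about 25 degrees, all by 50 degrees.
- biscuit3_center (a point): Centre of one of six alike brown round biscuits, 20 mm balls of 10 g, lying loose in the scoop at the start. They stay in while the scoop is level and roll out over the ramp once its front is dipped, the first at about 25 degrees, all by 50 degrees.
- biscuit4_center (a point): Centre of one of six alike brown round biscuits, 20 mm balls of 10 g, lying loose in the scoop at the start. They stay in while the scoop is level and roll out over the ramp once its front is dipped, the first at about 25 degrees, all by 50 degrees.
- biscuit5_center (a point): Centre of one of six alike brown round biscuits, 20 mm balls of 10 g, lying loose in the scoop at the start. They stay in while the scoop is level and roll out over the ramp once its front is dipped, the first at about 25 degrees, all by 50 degrees.
- bowl: White ceramic cat bowl, 124 mm across, 45 mm high, empty; origin: centre of its underside. Leave it.
- canister: Aluminium canister with lid and black button, 76 mm across, 111 mm high; origin: centre of its underside. Leave it.
- acrylic_box: Clear acrylic open box, 90 by 90 by 60 mm; origin: centre of its underside. Leave it.
- clip: Chrome spring clip lying flat, 55 by 30 by 18 mm; origin: centre of its underside. Leave it.

How it is judged:
By the outcome, as a careful person would: the job done as asked, in the order asked, and still so for the second after the job is handed in, while the arm keeps its last pose, push and grip.
It also fails if it takes over 72 s, if anything falls off the work surface, if the arm or the gripper's body presses on something with over 40 N, if the wrist force passes 120 N, or if a joint passes its speed limit or range.

## Working session

There is one attempt and no reset: what is moved stays moved. The work goes in short steps, Python scripts to look and compute and a shell command to move; the robot and the scene stay as the last step left them, time stands still between calls to the robot, and variables do not carry over. Pictures are saved under pics/ and viewed, about 8 in all and at most 12, crops included, and the job is handed in when it is done.

```bash
ls; mkdir -p pics; python3 - <<'E'
from bench import robot, eyes
import cv2, numpy as np
o=robot.get_obs(); print(o)
for n in("side","top"):
    p,d=eyes.snapshot(n); cv2.imwrite(f"pics/{n}0.png",p[:,:,::-1]); np.savez(f"pics/{n}0.npz",p=p,d=d)
    c=eyes.camera_params(n); print(n,{k:np.round(v,4).tolist() if not isinstance(v,str) else v for k,v in c.items()})
E
```

```text
pics
{'time': 0.0, 'joint_positions': array([ 1.15987730e+00,  8.79428725e-02,  1.37222374e+00, -4.35412425e-05,
        1.68361034e+00, -1.03094856e-01]), 'qvel': array([-0.00030008,  0.00036273,  0.00051749,  0.0006555 , -0.00097795,
        0.00063895]), 'joint_torque': array([ 1.74517500e-03, -3.40179849e+01, -3.02420890e+01,  7.16973608e-02,
        3.32113460e-02, -1.75908767e-04]), 'tool_pos': array([0.16641391, 0.52357768, 0.17432637]), 'ee_rot': array([-3.14141091e+00,  2.17715811e-03,  1.26296750e+00]), 'wrist_force': array([ 0.07792524, -0.14221674, -0.46956975]), 'wrist_torque': array([ 0.05188427, -0.0326573 , -0.01046568]), 'width': 0.09407712477040373}
side {'mtx': [[604.8392, 0.0, 322.171], [0.0, 604.8392, 245.0357], [0.0, 0.0, 1.0]], 'world_to_cam': [[0.8446, -0.5354, 0.0003, -0.5237], [0.2781, 0.4392, 0.8542, -0.2251], [-0.4574, -0.7214, 0.5199, -1.2399], [0.0, 0.0, 0.0, 1.0]]}
top {'mtx': [[494.7078, 0.0, 318.7492], [0.0, 494.7078, 236.2736], [0.0, 0.0, 1.0]], 'world_to_cam': [[0.0047, -1.0, 0.0031, -0.0579], [0.9792, 0.0052, 0.2029, -0.6332], [-0.2029, 0.002, 0.9792, -0.8578], [0.0, 0.0, 0.0, 1.0]]}
```

View pics/top0.png

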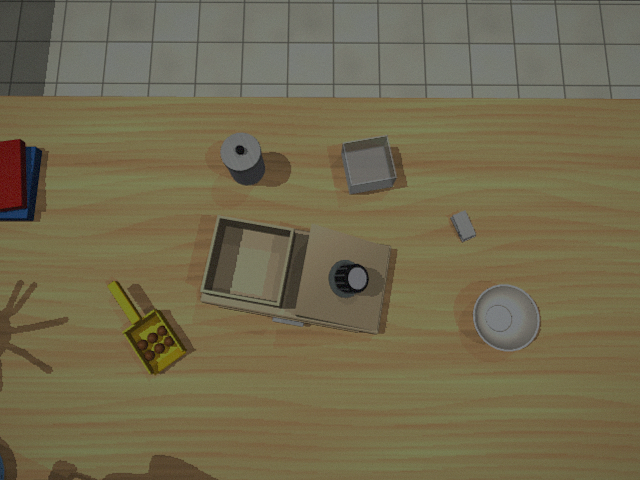

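View pics/side0.png

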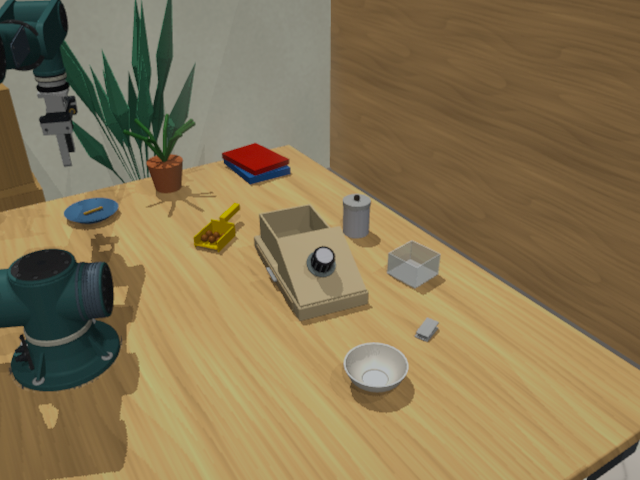

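Top view: the scoop's pan is at about (155,342) and its handle runs to (112,285). The hopper is around (250,262), and the knob's face is at (357,279). The side view agrees, with six biscuits in the pan.

```bash
cat > h.py <<'E'
import numpy as np, cv2
from scipy.spatial.transform import Rotation as R
from bench import robot, eyes
def snap(n): return eyes.snapshot(n)
def cloud(n,d):
    c=eyes.camera_params(n);K=np.array(c["mtx"]);T=np.linalg.inv(np.array(c["world_to_cam"]))
    v,u=np.mgrid[0:480,0:640]
    P=np.stack([(u-K[0,2])/K[0,0]*d,-(v-K[1,2])/K[1,1]*d,-d],-1)
    return P@T[:3,:3].T+T[:3,3]
def ray(n,u,v,z):
    c=eyes.camera_params(n);K=np.array(c["mtx"]);T=np.linalg.inv(np.array(c["world_to_cam"]))
    r=T[:3,:3]@np.array([(u-K[0,2])/K[0,0],-(v-K[1,2])/K[1,1],-1]);o=T[:3,3]
    return o+r*(z-o[2])/r[2]
def pix(n,p):
    c=eyes.camera_params(n);q=np.array(c["world_to_cam"])@np.append(p,1);K=np.array(c["mtx"])
    return K[0,0]*q[0]/-q[2]+K[0,2],-K[1,1]*q[1]/-q[2]+K[1,2]
def delta(Rg,pg,o=None):
    "print shift(mm)/turn(deg) in tool axes from current measured pose"
    o=o or robot.get_obs();R0=R.from_euler('xyz',o["ee_rot"])
    print("turn",np.round(np.degrees((R0.inv()*Rg).as_rotvec()),2),"shift",np.round(R0.inv().apply(np.array(pg)-o["tool_pos"])*1000,1))
E
python3 - <<'E'
from h import *
f=np.load("pics/top0.npz");p,d=f['p'],f['d'];W=cloud("top",d)
hsv=cv2.cvtColor(p,cv2.COLOR_RGB2HSV)
m=(cv2.inRange(hsv,(22,180,60),(35,255,255))>0);m[:, :90]=0;m[:,200:]=0;m[:260]=0;m[390:]=0
Q=W[m];print(m.sum(),np.percentile(Q[:,2],[1,10,50,90,99]))
h=Q[Q[:,2]>.043];print("handle",len(h),h.mean(0));
c,(w,l),a=r=cv2.minAreaRect((h[:,:2]*1000).astype(np.float32));print(r);print(cv2.boxPoints(r))
# full outline pixels projected
pts=Q[:,:2]
from numpy.linalg import svd
dirv=svd(h[:,:2]-h[:,:2].mean(0))[2][0];print("dir",dirv,np.degrees(np.arctan2(dirv[1],dirv[0])))
r=cv2.minAreaRect((Q[:,:2]*1000).astype(np.float32));print("all",r)
# plank height, hopper rim
print("plank",W[400,300],W[440,450])
X=W.reshape(-1,3);s=(X[:,2]>.102)&(X[:,2]<.110);
M=s.reshape(480,640);M[:,310:]=0;M[:200]=0;M[315:]=0;M[:,:195]=0
Y=W[M];r=cv2.minAreaRect((Y[:,:2]*1000).astype(np.float32));print("rim",len(Y),r,cv2.boxPoints(r).tolist())
# knob face
b=(W[...,2]>.10);k=np.zeros_like(b);k[255:300,330:375]=1
G=cv2.cvtColor(p,cv2.COLOR_RGB2GRAY)
for z in W[279,350:366]:print(np.round(z,3),end=' ')
# panel plane
S=W[240:325,310:335].reshape(-1,3);A=np.c_[S[:,:2],np.ones(len(S))];co=np.linalg.lstsq(A,S[:,2],rcond=None)[0];n=np.array([-co[0],-co[1],1]);n/=np.linalg.norm(n);print("\npanel n",n,np.degrees(np.arccos(n[2])),"az",np.degrees(np.arctan2(n[1],n[0])))
E
```

```text
1540 [5.00380565e-05 2.30518559e-03 9.01662178e-03 5.16348955e-02
 5.44691614e-02]
handle 379 [0.51030297 0.29781125 0.06562323]
((467.8163757324219, 149.33193969726562), (401.3145751953125, 65.54927062988281), 74.63749694824219)
[[383.05365  -35.472824]
 [446.2608   -52.838486]
 [552.5791   334.13672 ]
 [489.37195  351.50238 ]]
dir [0.32595396 0.94538564] 70.97661969289865
all ((430.33123779296875, 159.63067626953125), (401.3145751953125, 143.2975616455078), 74.63749694824219)
plank [ 0.33378288 -0.0211885  -0.00155851] [ 0.2647533  -0.29853941  0.00038125]
rim 940 ((582.9548950195312, 71.70472717285156), (140.85433959960938, 140.4591064453125), 80.19718170166016) [[501.75994873046875, 14.262962341308594], [640.1682739257812, -9.651317596435547], [664.1498413085938, 129.146484375], [525.7415161132812, 153.06077575683594]]
[ 0.546 -0.108  0.127] [ 0.547 -0.11   0.124] [ 0.547 -0.112  0.121] [ 0.547 -0.114  0.123] [ 0.547 -0.115  0.122] [ 0.547 -0.117  0.121] [ 0.547 -0.119  0.12 ] [ 0.547 -0.121  0.12 ] [ 0.548 -0.123  0.116] [ 0.548 -0.125  0.116] [ 0.548 -0.126  0.116] [ 0.548 -0.128  0.113] [ 0.548 -0.13   0.112] [ 0.549 -0.132  0.11 ] [ 0.549 -0.134  0.109] [ 0.549 -0.136  0.11 ] 
panel n [-0.0328644  -0.51053461  0.85922892] 30.769883779148664 az -93.68319214913576
```

```bash
python3 - <<'E'
import cv2,numpy as np
a=cv2.imread("pics/top0.png")
x=cv2.resize(a[200:400,90:410],(800,500),interpolation=cv2.INTER_CUBIC);cv2.imwrite("pics/c1.png",x)
E
```

```text
(no output)
```

View pics/c1.png

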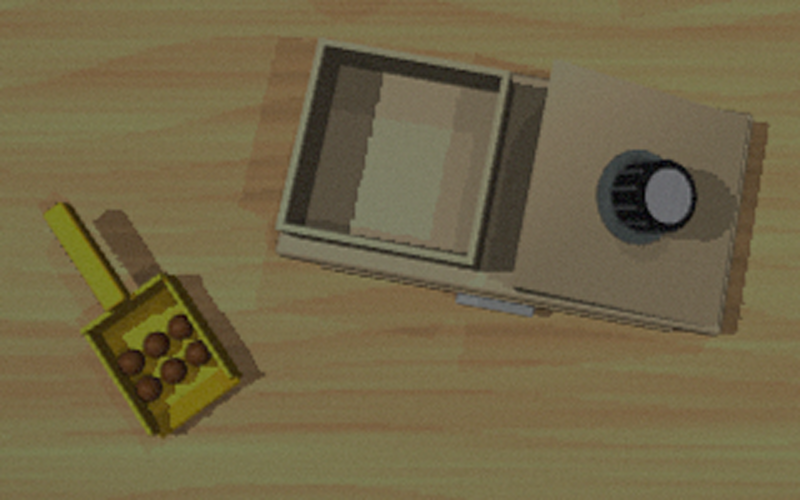

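Crop (2.5x from offset 90,200): six biscuits are in the pan. The handle runs from crop (57,208) to (120,303), and the knob's face centre is at crop (670,197). The rim fit is 141 x 140 mm, which is right, and gives a feeder yaw of -9.8°. The predicted knob face agrees with depth within 2 mm. Next is the scoop's pose.

```bash
python3 - <<'E'
from h import *
f=np.load("pics/top0.npz");p=f['p']
hsv=cv2.cvtColor(p,cv2.COLOR_RGB2HSV)
m=cv2.inRange(hsv,(22,180,60),(35,255,255));m[:, :100]=0;m[:,190:]=0;m[:275]=0;m[380:]=0
hm=m.copy();hm[316:]=0
v,u=np.nonzero(hm);H=np.array([ray("top",a,b,.052)[:2] for a,b in zip(u,v)])*1000
r=cv2.minAreaRect(H.astype(np.float32));print(len(H),r)
B=cv2.boxPoints(r)
dv=np.linalg.svd(H-H.mean(0))[2][0];dv*=np.sign(dv[0]);yaw=np.degrees(np.arctan2(dv[1],dv[0]));n=np.array([-dv[1],dv[0]])
t=H@dv;s=H@n;print("yaw",yaw,"t",t.min(),t.max(),"s",s.min(),s.max(),np.median(s))
# pan walls' top: cast at 32mm
v,u=np.nonzero(m);A=np.array([ray("top",a,b,.035)[:2] for a,b in zip(u,v)])*1000
k=v>318;print("pan at z35: t",(A[k]@dv).min(),(A[k]@dv).max(),"s",(A[k]@n).min(),(A[k]@n).max())
end=t.max();c=np.median(s)
g=dv*(end-48)+n*c;o=dv*(end-126)+n*c;print("grip",g,"origin",o)
# biscuits
bm=cv2.inRange(hsv,(0,100,30),(14,255,140));bm[:320]=0;bm[370:]=0;bm[:,:125]=0;bm[:,190:]=0
v,u=np.nonzero(bm);q=ray("top",u.mean(),v.mean(),.014);print("biscuits mean",q, (q[:2]*1000-o)@dv,(q[:2]*1000-o)@n)
# tool goal: z down, tool x along scoop y (n)
for sg in(1,-1):
    x=np.append(n,0)*sg;z=np.array([0,0,-1.]);Rg=R.from_matrix(np.c_[x,np.cross(z,x),z])
    delta(Rg,[g[0]/1000,g[1]/1000,.023])
E
```

```text
350 ((505.79254150390625, 287.9170837402344), (118.3569564819336, 37.45530700683594), 58.1978645324707)
yaw 52.44863369502854 t 479.1757871753735 595.9998433195815 s -248.92690514800452 -206.7005166477921 -224.04208335882151
pan at z35: t 407.3261724460546 528.8318612839058 s -241.92550131135542 -151.32540673040083
grip [511.61298881 297.91078039] origin [464.07413893 236.0718141 ]
biscuits mean [0.43688149 0.25123158 0.014     ] -4.5543955725064675 30.797986592727153
turn [ -0.08   0.09 -70.08] shift [-110.3  397.4  151.6]
turn [1.0000e-01 9.0000e-02 1.0992e+02] shift [-110.3  397.4  151.6]
```

```bash
python3 - <<'E'
from h import *
f=np.load("pics/top0.npz");p=f['p']
hsv=cv2.cvtColor(p,cv2.COLOR_RGB2HSV)
m=cv2.inRange(hsv,(22,200,70),(35,255,255));m[:, :100]=0;m[:,190:]=0;m[:275]=0;m[380:]=0
n_,L,S,_=cv2.connectedComponentsWithStats(m);m=(L==1+S[1:,4].argmax()).astype(np.uint8)*255;print(S[1:,:])
hm=m.copy();hm[314:]=0;hm[:,139:]=0
v,u=np.nonzero(hm);H=np.array([ray("top",a,b,.052)[:2] for a,b in zip(u,v)])*1000
print(len(H),cv2.minAreaRect(H.astype(np.float32)))
dv=np.linalg.svd(H-H.mean(0))[2][0];dv*=np.sign(dv[0]);n=np.array([-dv[1],dv[0]])
t=H@dv;s=H@n;print("yaw",np.degrees(np.arctan2(dv[1],dv[0])),"t",t.min(),t.max(),"s",s.min(),s.max(),np.median(s))
v,u=np.nonzero(m);A=np.array([ray("top",a,b,.032)[:2] for a,b in zip(u,v)])*1000
k=v>318;r=cv2.minAreaRect(A[k].astype(np.float32));print("pan z32",r)
end=t.max()-1;c=np.median(s)
g=dv*(end-48)+n*c;o=dv*(end-126)+n*c;print("grip",g,"origin",o)
bm=cv2.inRange(hsv,(0,100,30),(14,255,140));bm[:320]=0;bm[370:]=0;bm[:,:125]=0;bm[:,190:]=0
v,u=np.nonzero(bm);q=ray("top",u.mean(),v.mean(),.014);print("biscuits mean",q, (q[:2]*1000-o)@dv,(q[:2]*1000-o)@n)
for sg in(1,-1):
    x=np.append(n,0)*sg;z=np.array([0,0,-1.]);Rg=R.from_matrix(np.c_[x,np.cross(z,x),z])
    delta(Rg,[g[0]/1000,g[1]/1000,.023])
E
```

```text
[[113 281   5   5  10]
 [111 284   1   1   1]
 [118 287  12  17  34]
 [117 301   1   1   1]
 [119 300   1   1   1]
 [125 304   2   2   2]
 [129 305   3   3   4]
 [131 308   9  15  27]
 [131 310  30  33 197]
 [126 313   1   1   1]
 [147 315   2   2   2]
 [150 314   1   1   1]
 [142 316   4   4   7]
 [161 318   1   1   1]
 [162 321   3   2   3]
 [131 322   1   1   1]
 [133 325   2   2   2]
 [165 325   1   1   1]
 [156 327   1   1   1]
 [158 327   1   1   1]
 [167 327   1   1   1]
 [154 330   1   1   1]
 [124 332   1   1   1]
 [148 333   1   1   1]
 [156 333   1   1   1]
 [166 332   3   4   6]
 [171 333   1   2   2]
 [155 336  10   7  28]
 [165 337   1   1   1]
 [174 338   2   2   2]
 [147 340   1   1   1]
 [131 342   1   1   1]
 [145 342   9  10  29]
 [163 343   1   1   1]
 [174 343   3   4   8]
 [177 342   1   1   1]
 [179 345   1   1   1]
 [133 346   1   1   1]
 [162 346   8   8  25]
 [172 346   1   1   1]
 [149 348  37  26 312]
 [142 351   2   2   2]
 [154 350   1   1   1]
 [140 356   1   1   1]
 [141 358   1   1   1]
 [144 362   1   2   2]
 [149 370   1   1   1]
 [150 372   1   1   1]]Traceback (most recent call last):
  File "<stdin>", line 8, in <module>
cv2.error: OpenCV(4.12.0) /io/opencv/modules/imgproc/src/convhull.cpp:143: error: (-215:Assertion failed) total >= 0 && (depth == CV_32F || depth == CV_32S) in function 'convexHull'
```

```bash
cat > scoop.py <<'E'
from h import *
def scoop(p):
    q=cv2.bilateralFilter(p,5,40,3);hsv=cv2.cvtColor(q,cv2.COLOR_RGB2HSV)
    print("handle hsv",hsv[295,119],hsv[300,124],"wood",hsv[300,90],hsv[330,100],hsv[270,150])
    m=cv2.inRange(hsv,(22,160,50),(40,255,255))
    m[:,:95]=0;m[:,200:]=0;m[:260]=0;m[390:]=0
    m=cv2.morphologyEx(m,cv2.MORPH_CLOSE,np.ones((3,3)))
    n_,L,S,_=cv2.connectedComponentsWithStats(m);m=(L==1+S[1:,4].argmax()).astype(np.uint8)*255;print(S[1+S[1:,4].argmax()])
    return m
E
python3 - <<'E'
from scoop import *
p=np.load("pics/top0.npz")['p'];m=scoop(p)
hm=m.copy();hm[314:]=0;hm[:,139:]=0
v,u=np.nonzero(hm);H=np.array([ray("top",a,b,.052)[:2] for a,b in zip(u,v)])*1000
print(len(H),cv2.minAreaRect(H.astype(np.float32)))
dv=np.linalg.svd(H-H.mean(0))[2][0];dv*=np.sign(dv[0]);n=np.array([-dv[1],dv[0]])
t=H@dv;s=H@n;print("yaw",np.degrees(np.arctan2(dv[1],dv[0])),"t",t.min(),t.max(),"s",s.min(),s.max(),np.median(s))
v,u=np.nonzero(m);A=np.array([ray("top",a,b,.032)[:2] for a,b in zip(u,v)])*1000
k=v>318;r=cv2.minAreaRect(A[k].astype(np.float32));print("pan z32",r)
end=t.max()-1;c=np.median(s)
g=dv*(end-48)+n*c;o=dv*(end-126)+n*c;print("grip",g,"origin",o)
for sg in(1,-1):
    x=np.append(n,0)*sg;z=np.array([0,0,-1.]);Rg=R.from_matrix(np.c_[x,np.cross(z,x),z])
    delta(Rg,[g[0]/1000,g[1]/1000,.023])
# manual check from crop px
a=ray("top",90+57/2.5,200+208/2.5,.052);b=ray("top",90+120/2.5,200+303/2.5,.052);print("manual",a,b,np.degrees(np.arctan2(*(a-b)[[1,0]])))
E
```

```text
handle hsv [ 31 189 124] [ 31 190 125] wood [ 25  97 121] [ 20 111 120] [ 19 112 123]
[ 108  281   78   94 2255]
421 ((516.43310546875, 306.1811828613281), (77.53180694580078, 20.15135955810547), 37.024593353271484)
yaw 39.18044106830611 t 554.6721562945089 632.5959840337322 s -99.91645410118217 -78.05433239617342 -89.39210698064939Traceback (most recent call last):
  File "<stdin>", line 8, in <module>
  File "h.py", line 11, in ray
    c=eyes.camera_params(n);K=np.array(c["mtx"]);T=np.linalg.inv(np.array(c["world_to_cam"]))
ValueError: time passes only in moves, steps and waits
```

```bash
python3 - <<'E'
import re
s=open('h.py').read()
s=s.replace("def snap(n)","import functools\n@functools.lru_cache(None)\ndef cam(n): return eyes.camera_params(n)\ndef snap(n)").replace("c=eyes.camera_params(n);","c=cam(n);")
open('h.py','w').write(s)
E
cat >> scoop.py <<'E'
def fit(p):
    m=scoop(p);v,u=np.nonzero(m)
    H=np.array([ray("top",a,b,.052)[:2] for a,b in zip(u,v)])*1000
    A=np.array([ray("top",a,b,.032)[:2] for a,b in zip(u,v)])*1000
    dv=np.linalg.svd(H-H.mean(0))[2][0];dv*=np.sign(dv[0])
    for i in range(6):
        t=H@dv;e=np.sort(t)[-3:].mean();h=H[(t>e-75)&(t<e-5)]
        dv=np.linalg.svd(h-h.mean(0))[2][0];dv*=np.sign(dv[0])
    n=np.array([-dv[1],dv[0]]);s=h@n
    print("yaw",np.degrees(np.arctan2(dv[1],dv[0])),"n",len(h),"width",np.percentile(s,[1,50,99]),"end",e)
    k=A@dv<e-95;print("pan z32",cv2.minAreaRect(A[k].astype(np.float32)))
    g=dv*(e-48)+n*s.mean();o=dv*(e-126)+n*s.mean();print("grip",g,"origin",o)
    return dv,n,g,o
E
python3 - <<'E'
from scoop import *
p=np.load("pics/top0.npz")['p'];dv,n,g,o=fit(p)
for sg in(1,-1):
    x=np.append(n,0)*sg;z=np.array([0,0,-1.]);Rg=R.from_matrix(np.c_[x,np.cross(z,x),z])
    delta(Rg,[g[0]/1000,g[1]/1000,.023])
a=ray("top",90+57/2.5,200+208/2.5,.052);b=ray("top",90+120/2.5,200+303/2.5,.052);print("manual",a,b,np.degrees(np.arctan2(*(a-b)[[1,0]])))
E
```

```text
handle hsv [ 31 189 124] [ 31 190 125] wood [ 25  97 121] [ 20 111 120] [ 19 112 123]
[ 108  281   78   94 2255]
yaw 37.1453798081402 n 414 width [-77.39278938 -67.54632358 -57.84048512] end 635.216172544612
pan z32 ((436.0589904785156, 244.3863983154297), (89.99161529541016, 77.67619323730469), 36.90803909301758)
grip [508.94339731 300.63348753] origin [446.76913542 253.53400602]
turn [ -0.06   0.1  -54.78] shift [-108.5  394.   151.6]
turn [1.1000e-01 8.0000e-02 1.2522e+02] shift [-108.5  394.   151.6]
manual [0.54536296 0.32652892 0.052     ] [0.47615912 0.27440801 0.052     ] 36.9852462866743
```

```bash
python3 -m jog '[[[0,0,-8],[-12,43,5],-1],[[0,0,-16],[-24,86,15],-1],[[0,0,-24],[-36,130,25],-1],[[0,0,-32],[-48,174,35],-1],[[0,0,-40],[-60,218,45],-1]]'
cat > tgt.py <<'E'
from h import *
import sys
# usage: tgt.py x y z yaw tilt : scoop-grasp pose; x,y,z = grasp point (m); yaw = scoop yaw deg; tilt = front dip deg
x,y,z,yaw,tilt=map(float,sys.argv[1:6])
S=R.from_euler('z',yaw,degrees=True)*R.from_euler('y',-tilt,degrees=True)
M=S.as_matrix();Rg=R.from_matrix(np.c_[M[:,1],M[:,0],-M[:,2]])
delta(Rg,np.array([x,y,z])+.019*Rg.as_matrix()[:,2])
E
python3 tgt.py .508 .2995 .105 37.1 0; python3 -c "
from h import *; o=robot.get_obs();print(o['tool_pos'],o['ee_rot'],o['joint_positions'])"
```

```text
time: 0.6
tool_pos: [0.3539, 0.402, 0.1306]
ee_rot: [-3.141, 0.0, 1.955]
wrist_force: [1.1, -0.3, -0.5]
width: 0.0941
turn [ -0.03  -0.   -15.1 ] shift [-152.8  104.5   44.5]
[0.35385147 0.40204382 0.13056208] [-3.14106825e+00  3.51413898e-05  1.95479190e+00] [ 7.43082369e-01  6.86862806e-02  1.47943928e+00  1.51424782e-04
  1.59397039e+00 -1.21170605e+00]
```

```bash
python3 -m jog '[[[0,0,-5],[-36,25,10],-1],[[0,0,-10],[-76,52,20],-1],[[0,0,-15],[-114,78,32],-1],[[0,0,-15],[-152.8,104.5,44.5],-1],[[0,0,-15],[-152.8,104.5,44.5],-1]]'
python3 tgt.py .508 .2995 .042 37.1 0; python3 -c "
from h import *
p,d=snap('top');x=cv2.resize(p[250:400,60:260],(800,600),interpolation=cv2.INTER_CUBIC)
u,v=pix('top',robot.get_obs()['tool_pos']);print(u,v)
cv2.imwrite('pics/t2.png',x[:,:,::-1])"
```

```text
time: 1.1
tool_pos: [0.5089, 0.2952, 0.0834]
ee_rot: [-3.137, 0.001, 2.204]
wrist_force: [-0.2, 0.0, -0.6]
width: 0.0939
turn [-0.29  0.07 -0.83] shift [ 4.1  2.1 60.4]
119.94068684831979 302.7949430794648
```

View pics/t2.png

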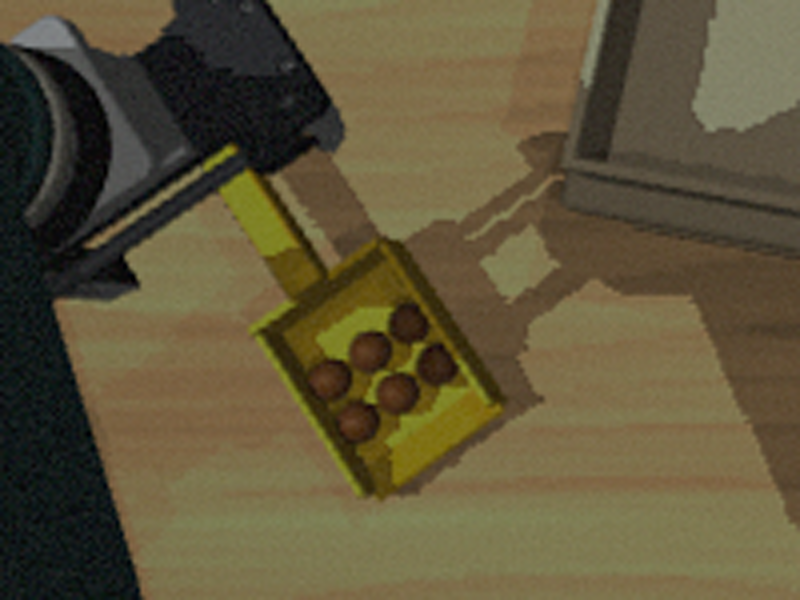

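The open fingers straddle the handle: the hand lies over its outer half, and the pan at crop (380,370) is clear. I'll descend and grip.

```bash
python3 -m jog '[[[0,0,0],[0,0,0],-1],[[0,0,0],[2,1,20],-1],[[0,0,0],[2,1,40],-1],[[0,0,0],[2,1,57],-1],[[0,0,0],[2,1,57],-1]]'
python3 tgt.py .508 .2995 .042 37.1 0;
python3 -m jog '[[[0,0,0],[0,0,0],1],[[0,0,0],[0,0,0],1],[[0,0,0],[0,0,0],1],[[0,0,0],[0,0,0],1],[[0,0,0],[0,0,0],1]]'
python3 -m jog '[[[0,0,0],[0,0,0],1],[[0,0,0],[0,0,0],1],[[0,0,0],[0,0,0],1]]'
```

```text
time: 1.65
tool_pos: [0.5028, 0.3026, 0.0276]
ee_rot: [-3.137, -0.001, 2.213]
wrist_force: [0.8, 0.4, 1.1]
width: 0.0943
turn [-0.28 -0.08 -0.3 ] shift [-5.6  2.3  4.6]
time: 2.15
tool_pos: [0.5064, 0.3022, 0.0305]
ee_rot: [3.14, 0.0, 2.211]
wrist_force: [-0.7, 0.5, 0.0]
width: 0.0577
time: 2.45
tool_pos: [0.506, 0.302, 0.0298]
ee_rot: [-3.142, -0.0, 2.21]
wrist_force: [0.1, 0.4, -0.4]
width: 0.0334
```

```bash
python3 tgt.py .508 .2995 .042 37.1 0;
python3 -m jog '[[[0,0,0],[-2,0,7],0.2],[[0,0,0],[-2,0,7],0.2],[[0,0,0],[-2,0,7],0.2],[[0,0,0],[-2,0,7],1],[[0,0,0],[-2,0,7],1]]'
python3 -m jog '[[[0,0,0],[0,0,0],1],[[0,0,0],[0,0,0],1],[[0,0,0],[0,0,0],1],[[0,0,0],[0,0,0],1]]'
```

```text
turn [-0.   -0.   -0.45] shift [-3.2  0.1  6.8]
time: 2.95
tool_pos: [0.5073, 0.3005, 0.023]
ee_rot: [3.141, -0.0, 2.211]
wrist_force: [-0.9, 0.2, 0.4]
width: 0.0249
time: 3.35
tool_pos: [0.5072, 0.3005, 0.023]
ee_rot: [3.141, 0.0, 2.211]
wrist_force: [-0.6, -0.3, -0.6]
width: 0.0004
```

```bash
python3 -c "
from h import *
o=robot.get_obs();print(o['width'],o['wrist_force'],pix('top',o['tool_pos']),pix('side',o['tool_pos']))
p,d=snap('top');a=cv2.resize(p[260:380,70:230],(400,300),interpolation=cv2.INTER_CUBIC)
p,d=snap('side');b=cv2.resize(p[165:265,165:298],(400,300),interpolation=cv2.INTER_CUBIC)
cv2.imwrite('pics/t3.png',np.hstack([a,b])[:,:,::-1])"
```

```text
0.0003781145308986612 [-0.5508959  -0.26634613 -0.61224758] (np.float64(130.95459973315147), np.float64(305.0354273639747)) (np.float64(229.76424896363505), np.float64(220.67136332190728))
```

View pics/t3.png

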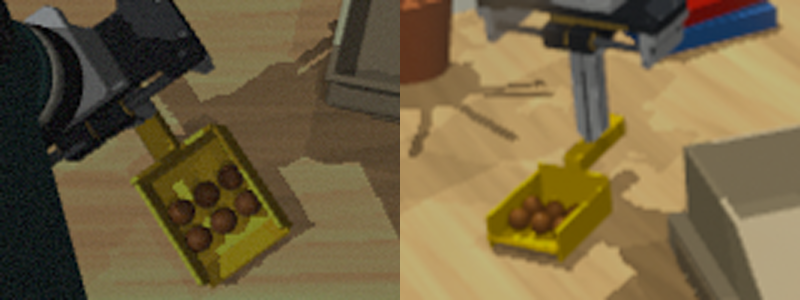

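```bash
python3 -c "
from h import *
from scoop import fit
o=robot.get_obs();print(o['tool_pos'])
p,d=snap('side');W=cloud('side',d)
for v in range(196,224,2): print(v,[(u,np.round(W[v,u]*1000).astype(int).tolist(),p[v,u].tolist()) for u in (226,229,232)])
"
```

```text
[0.50721246 0.30046559 0.0228897 ]
196 [(226, [500, 294, 104], [64, 64, 63]), (229, [507, 290, 104], [113, 113, 112]), (232, [513, 283, 105], [81, 82, 80])]
198 [(226, [501, 298, 96], [69, 69, 68]), (229, [505, 287, 99], [108, 109, 107]), (232, [515, 290, 95], [82, 82, 81])]
200 [(226, [500, 295, 92], [79, 80, 78]), (229, [504, 286, 94], [109, 109, 107]), (232, [513, 285, 92], [81, 81, 80])]
202 [(226, [502, 302, 82], [88, 89, 86]), (229, [504, 286, 88], [108, 109, 107]), (232, [515, 291, 83], [82, 82, 81])]
204 [(226, [499, 296, 79], [94, 94, 92]), (229, [505, 291, 80], [108, 108, 106]), (232, [512, 286, 80], [82, 81, 80])]
206 [(226, [501, 302, 70], [96, 96, 94]), (229, [501, 282, 79], [108, 109, 107]), (232, [511, 285, 75], [81, 81, 81])]
208 [(226, [496, 292, 70], [97, 98, 95]), (229, [505, 291, 67], [109, 110, 107]), (232, [511, 287, 67], [95, 90, 75])]
210 [(226, [497, 295, 62], [108, 105, 91]), (229, [504, 290, 62], [108, 109, 106]), (232, [517, 301, 53], [120, 99, 7])]
212 [(226, [498, 299, 54], [118, 99, 38]), (229, [504, 292, 55], [117, 99, 44]), (232, [513, 293, 52], [94, 74, 0])]
214 [(226, [493, 288, 54], [133, 107, 0]), (229, [500, 284, 53], [109, 87, 0]), (232, [515, 299, 42], [92, 73, 0])]
216 [(226, [488, 278, 53], [125, 100, 0]), (229, [501, 288, 45], [102, 81, 0]), (232, [514, 299, 36], [139, 111, 49])]
218 [(226, [485, 272, 51], [102, 80, 0]), (229, [500, 286, 40], [105, 83, 0]), (232, [537, 354, -2], [182, 149, 96])]
220 [(226, [487, 278, 42], [101, 80, 0]), (229, [524, 347, -2], [159, 128, 76]), (232, [530, 339, 1], [172, 140, 88])]
222 [(226, [484, 271, 40], [134, 108, 0]), (229, [519, 335, -1], [174, 151, 40]), (232, [526, 330, -1], [174, 142, 79])]
```

```bash
python3 -m jog '[[[0,0,0],[0,0,-30],1],[[0,0,0],[0,0,-60],1],[[0,0,0],[0,0,-60],1],[[0,0,0],[0,0,-60],1],[[0,0,0],[0,0,-60],1]]'; python3 -c "
from h import *
print(pix('side',[.1664,.5236,.1743]))
o=robot.get_obs();print(o['tool_pos'],o['wrist_force'],pix('side',o['tool_pos']))
a=cv2.imread('pics/side0.png')[100:190,20:140]
p,d=snap('side');b=p[130:220,165:285,::-1];np.savez('pics/s4.npz',p=p,d=d)
cv2.imwrite('pics/t4.png',np.hstack([cv2.resize(x,(400,300),interpolation=cv2.INTER_CUBIC) for x in(a,b)]))
W=cloud('side',d)
for v in range(176,206,2): print(v,[(u,np.round(W[v,u]*1000).astype(int).tolist(),p[v,u].tolist()) for u in (226,230,234)])"
```

```text
time: 4.0
tool_pos: [0.5063, 0.3, 0.0813]
ee_rot: [-3.139, -0.001, 2.211]
wrist_force: [0.6, -0.1, -0.5]
width: 0.0002
(np.float64(71.85451298915163), np.float64(169.5737919878756))
[0.50630065 0.30004768 0.08131362] [ 0.6379486  -0.06481061 -0.53756904] (np.float64(227.81864874873202), np.float64(202.05874988543405))
176 [(226, [502, 286, 166], [107, 107, 106]), (230, [513, 286, 163], [79, 80, 79]), (234, [660, 601, 3], [187, 154, 98])]
178 [(226, [504, 293, 156], [107, 108, 106]), (230, [513, 286, 157], [80, 81, 79]), (234, [660, 602, -4], [180, 148, 95])]
180 [(226, [504, 294, 150], [107, 107, 106]), (230, [514, 290, 149], [81, 81, 80]), (234, [647, 572, 4], [177, 145, 93])]
182 [(226, [502, 289, 147], [107, 107, 106]), (230, [512, 287, 145], [80, 80, 79]), (234, [645, 570, -2], [179, 146, 94])]
184 [(226, [502, 291, 140], [107, 108, 106]), (230, [512, 288, 139], [80, 81, 80]), (234, [637, 551, 1], [184, 152, 97])]
186 [(226, [500, 286, 137], [101, 102, 100]), (230, [510, 285, 135], [80, 81, 80]), (234, [632, 543, -2], [186, 153, 98])]
188 [(226, [503, 297, 126], [89, 90, 88]), (2
[... 332 characters left out ...]
 500, 0], [175, 142, 92]), (230, [596, 494, 0], [180, 148, 95]), (234, [608, 490, -1], [179, 146, 94])]
196 [(226, [579, 486, 1], [177, 146, 94]), (230, [590, 482, 0], [177, 145, 93]), (234, [601, 475, 0], [180, 147, 95])]
198 [(226, [572, 471, 2], [177, 145, 94]), (230, [582, 464, 3], [174, 142, 90]), (234, [593, 457, 3], [180, 147, 94])]
200 [(226, [566, 457, 3], [179, 146, 93]), (230, [579, 458, 0], [176, 144, 92]), (234, [591, 455, -3], [178, 146, 92])]
202 [(226, [561, 447, 2], [173, 141, 90]), (230, [572, 441, 2], [177, 145, 93]), (234, [581, 433, 3], [172, 140, 72])]
204 [(226, [558, 440, 0], [176, 144, 93]), (230, [568, 434, -1], [177, 145, 93]), (234, [536, 329, 55], [190, 161, 0])]
```

View pics/t4.png

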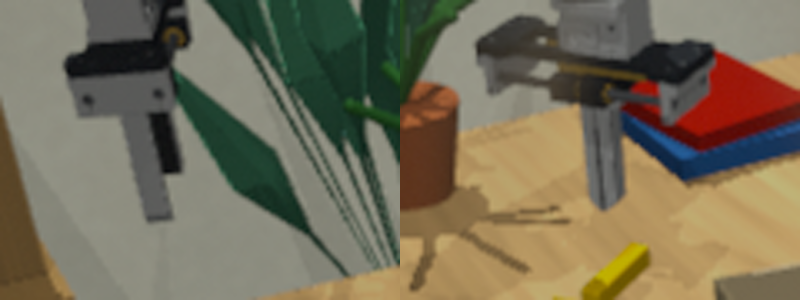

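The side crops show the fingertips well above where the reported TCP should project: near corner at px (226,193), against (228,202) predicted. I'll work out how big that offset is.

```bash
python3 -c "
from h import *
for z in (.081,.09,.1,.105,.11,.115,.12): print(z,np.round(pix('side',[.5074,.2852,z]),1))
print('init; near finger bottom seen (68,165.4)')
for z in (.174,.19,.2,.205,.21): print(z,[np.round(pix('side',[.1664-k*.30+a*.95*.008,.5236-k*.953-a*.3*.008,z]),1).tolist() for k in(.047,.0595) for a in (-1,1)])
f=np.load('pics/s4.npz');W=cloud('side',f['d']);p=f['p'];
M=(W[...,2]>.09)&(W[...,2]<.18)&(abs(W[...,0]-.506)<.03)&(abs(W[...,1]-.295)<.03);M[:150]=0
v,u=np.nonzero(M);print('tip rows',[(c,v[u==c].max(),np.round(W[v[u==c].max()-1,c],3)) for c in range(220,236) if (u==c).any()])
p,d=snap('top');W=cloud('top',d)
M=(W[...,2]>.06)&(W[...,2]<.24)&(abs(W[...,0]-.506)<.04)&(abs(W[...,1]-.30)<.04);print(np.histogram(W[M][:,2],12))
"
```

```text
0.081 [230.5 204.2]
0.09 [230.3 201.2]
0.1 [230.  197.9]
0.105 [229.8 196.2]
0.11 [229.7 194.6]
0.115 [229.5 192.9]
0.12 [229.4 191.2]
init; near finger bottom seen (68,165.4)
0.174 [[67.1, 177.3], [73.6, 176.6], [66.6, 179.3], [73.2, 178.6]]
0.19 [[65.7, 171.6], [72.3, 170.9], [65.3, 173.6], [71.9, 172.9]]
0.2 [[64.9, 168.0], [71.4, 167.4], [64.4, 170.0], [71.0, 169.3]]
0.205 [[64.4, 166.2], [71.0, 165.6], [64.0, 168.1], [70.6, 167.5]]
0.21 [[64.0, 164.4], [70.6, 163.8], [63.5, 166.3], [70.2, 165.7]]
tip rows [(220, np.int64(175), array([0.493, 0.303, 0.167])), (221, np.int64(184), array([0.493, 0.303, 0.141])), (222, np.int64(190), array([0.495, 0.304, 0.122])), (223, np.int64(191), array([0.495, 0.299, 0.121])), (224, np.int64(192), array([0.495, 0.293, 0.121])), (225, np.int64(193), array([0.499, 0.296, 0.115])), (226, np.int64(193), array([0.502, 0.296, 0.115])), (227, np.int64(193), array([0.502, 0.289, 0.118])), (228, np.int64(192), array([0.504, 0.287, 0.121])), (229, np.int64(191), array([0.507, 0.286, 0.123])), (230, np.int64(190), array([0.507, 0.279, 0.129])), (231, np.int64(189), array([0.515, 0.29 , 0.126])), (232, np.int64(188), array([0.518, 0.289, 0.128]))]
(array([ 23,  36,  23,  20,   8,   3,   1,   0,   1,  30, 150, 309]), array([0.1107706 , 0.12146417, 0.13215775, 0.14285133, 0.15354491,
       0.16423849, 0.17493206, 0.18562564, 0.19631922, 0.2070128 ,
       0.21770637, 0.22839995, 0.23909353]))
```

The offset is about +33 mm at both poses, so the true tip height is the reported z + 33 mm with the tool pointing down. I'll open, then descend further in steps while watching the force.

```bash
python3 -m jog '[[[0,0,0],[0,0,0],-1],[[0,0,0],[0,0,0],-1],[[0,0,0],[0,0,0],-1],[[0,0,0],[0,0,0],-1],[[0,0,0],[0,0,0],-1]]'
python3 -m jog '[[[0,0,0],[0,0,15],-1],[[0,0,0],[0,0,30],-1],[[0,0,0],[0,0,45],-1],[[0,0,0],[0,0,60],-1],[[0,0,0],[0,0,60],-1]]'
python3 -m jog '[[[0,0,0],[0,0,10],-1],[[0,0,0],[0,0,20],-1],[[0,0,0],[0,0,30],-1],[[0,0,0],[0,0,30],-1]]'; python3 tgt.py .507 .3 .009 37.1 0
```

```text
time: 4.6
tool_pos: [0.5072, 0.3005, 0.0829]
ee_rot: [3.141, -0.0, 2.211]
wrist_force: [-0.2, -0.5, 0.2]
width: 0.0369
time: 5.1
tool_pos: [0.5047, 0.2993, 0.0187]
ee_rot: [-3.135, -0.002, 2.211]
wrist_force: [-0.5, 0.1, 0.0]
width: 0.0768
time: 5.5
tool_pos: [0.5059, 0.2999, -0.0091]
ee_rot: [-3.138, -0.001, 2.211]
wrist_force: [-1.3, -0.8, -0.1]
width: 0.0941
turn [-0.19 -0.04 -0.44] shift [-0.5  0.9  0.9]
```

```bash
for i in 1; do python3 -m jog '[[[0,0,0],[0,0,0],1],[[0,0,0],[0,0,0],1],[[0,0,0],[0,0,0],1],[[0,0,0],[0,0,0],1],[[0,0,0],[0,0,0],1]]'; done
python3 -m jog '[[[0,0,0],[0,0,0],1],[[0,0,0],[0,0,0],1],[[0,0,0],[0,0,0],1],[[0,0,0],[0,0,0],1],[[0,0,0],[0,0,0],1]]'
python3 -m jog '[[[0,0,0],[0,0,0],1],[[0,0,0],[0,0,0],1],[[0,0,0],[0,0,0],1]]'
```

```text
time: 6.0
tool_pos: [0.5074, 0.3006, -0.0067]
ee_rot: [3.141, 0.0, 2.211]
wrist_force: [-0.2, 0.2, -0.4]
width: 0.0575
time: 6.5
tool_pos: [0.5071, 0.3006, -0.0071]
ee_rot: [3.142, -0.0, 2.211]
wrist_force: [-1.2, 1.3, -0.4]
width: 0.0176
time: 6.8
tool_pos: [0.5072, 0.3005, -0.0071]
ee_rot: [3.142, -0.0, 2.211]
wrist_force: [0.2, -0.3, -0.5]
width: 0.0177
```

Gripped at 17.7 mm. Lifting, with a numeric check that the pan stays level.

```bash
python3 -m jog '[[[0,0,0],[0,0,-10],1],[[0,0,0],[0,0,-25],1],[[0,0,0],[0,0,-45],1],[[0,0,0],[0,0,-65],1],[[0,0,0],[0,0,-65],1]]'
python3 -m jog '[[[0,0,0],[0,0,-25],1],[[0,0,0],[0,0,-50],1],[[0,0,0],[0,0,-75],1],[[0,0,0],[0,0,-90],1],[[0,0,0],[0,0,-90],1]]'
cat > chk.py <<'E'
from h import *
o=robot.get_obs();print(o['tool_pos'],o['ee_rot'],o['width'],np.round(o['joint_positions'],2))
p,d=snap('top');W=cloud('top',d);hsv=cv2.cvtColor(cv2.bilateralFilter(p,5,40,3),cv2.COLOR_RGB2HSV)
m=cv2.inRange(hsv,(22,160,40),(40,255,255));n_,L,S,C=cv2.connectedComponentsWithStats(m);i=1+S[1:,4].argmax();print("yellow",S[i],C[i])
Q=W[L==i]
t=R.from_euler('xyz',o['ee_rot']).as_matrix();q=(Q-o['tool_pos'])@t*1000  # tool coords: y = scoop +x, z = scoop -z
k=(abs(q[:,0])<60)&(abs(q[:,1])<160);q=q[k]
for a in range(-150,60,15):
    s=q[(q[:,1]>a)&(q[:,1]<=a+15)]
    if len(s)>4: print(a,len(s),"across",np.percentile(s[:,0],[2,98]).round(),"z",np.percentile(s[:,2],[5,50,95]).round())
cv2.imwrite(f"pics/chk{o['time']:.1f}.png",p[:,:,::-1])
E
python3 chk.py; python3 tgt.py .716 .072 .19 0 20
```

```text
time: 7.3
tool_pos: [0.5101, 0.3018, 0.0631]
ee_rot: [3.133, 0.002, 2.211]
wrist_force: [1.1, 0.3, -0.9]
width: 0.0179
time: 7.8
tool_pos: [0.5086, 0.3011, 0.1506]
ee_rot: [3.136, 0.001, 2.211]
wrist_force: [-0.2, 0.5, -1.2]
width: 0.0177
[0.50858388 0.30111239 0.15058284] [3.13642855e+00 1.04019970e-03 2.21061501e+00] 0.017659515708417128 [ 0.44  0.18  1.32  0.    1.64 -1.77]
yellow [  84  298   78   83 2846] [120.3981026  336.12473647]
-135 417 across [-36.  33.] z [-36. -18. -13.]
-120 430 across [-37.  33.] z [-38. -12.  -9.]
-105 157 across [-37.  34.] z [-40. -26.  -9.]
-90 284 across [-37.  33.] z [-39. -12.  -9.]
-75 247 across [-37.  33.] z [-39. -14.  -9.]
-60 480 across [-37.  33.] z [-38. -11.  -9.]
-45 637 across [-37.  32.] z [-59. -32.  -9.]
-30 136 across [-11.   6.] z [-61. -58. -47.]
-15 45 across [-11.   5.] z [-60. -58. -50.]
turn [-19.21  -6.41  36.27] shift [-311.7   35.9  -23.5]
```

```bash
python3 tgt.py .716 .072 .20 0 0; python3 -c "
from h import *
f=np.load('pics/top0.npz');W=cloud('top',f['d']);print('canister',W[150,243],W[165,232],W[180,246])"
```

```text
turn [ 1.100e-01 -2.000e-02  3.666e+01] shift [-307.8   30.7  -32.4]
canister [0.78565275 0.08546626 0.1093237 ] [0.76118242 0.10689601 0.09634707] [0.75150289 0.08888103 0.03757234]
```

```bash
python3 -m jog '[[[0,0,4],[-30,3,-10],1],[[0,0,9],[-70,7,-25],1],[[0,0,14],[-110,11,-32],1],[[0,0,19],[-150,15,-32],1],[[0,0,24],[-190,19,-32],1]]'
python3 tgt.py .716 .072 .20 0 0
```

```text
time: 8.35
tool_pos: [0.636, 0.1581, 0.1776]
ee_rot: [-3.138, -0.0, 1.788]
wrist_force: [0.5, 0.6, -0.9]
width: 0.0176
turn [-0.18  0.   12.46] shift [-101.3   59.5   -3.6]
```

```bash
python3 -m jog '[[[0,0,4],[-30,20,0],1],[[0,0,8],[-65,40,0],1],[[0,0,12.5],[-95,57,0],1],[[0,0,12.5],[-100,59,0],1],[[0,0,12.5],[-100,59,0],1]]'
python3 tgt.py .716 .072 .191 0 20; python3 chk.py
```

```text
time: 8.85
tool_pos: [0.7149, 0.0736, 0.1765]
ee_rot: [-3.137, -0.0, 1.572]
wrist_force: [0.3, 1.5, -1.2]
width: 0.0177
turn [-20.29  -0.03   0.08] shift [-1.6  7.6  3.3]
[0.71487099 0.07358997 0.17645925] [-3.13650208e+00 -2.94472523e-04  1.57228248e+00] 0.01768015881128444 [ 0.02  0.48  0.88  0.    1.79 -1.55]
yellow [237 187  27  64 606] [256.12706271 222.47359736]
-135 148 across [-36.  -0.] z [-38. -19. -15.]
-120 96 across [-36. -19.] z [-40. -13.  -9.]
-105 70 across [-36. -20.] z [-40. -18.  -8.]
-90 52 across [-37. -23.] z [-39. -29. -11.]
-75 40 across [-37. -27.] z [-41. -37. -10.]
-60 76 across [-37. -20.] z [-38. -12.  -8.]
-45 114 across [-37. -20.] z [-45. -29.  -9.]
```

```bash
python3 -m jog '[[[-5,0,0],[0,2,0],1],[[-10,0,0],[0,4,2],1],[[-15,0,0],[0,6,3],1],[[-20,0,0],[0,7.6,3.3],1],[[-20,0,0],[0,7.6,3.3],1]]'
python3 chk.py; python3 -c "
from h import *
o=robot.get_obs()
p,d=snap('side');W=cloud('side',d);np.savez('pics/s5.npz',p=p,d=d)
hsv=cv2.cvtColor(cv2.bilateralFilter(p,5,40,3),cv2.COLOR_RGB2HSV)
m=(cv2.inRange(hsv,(22,200,40),(40,255,255))>0)&(W[...,2]>.12)&(abs(W[...,1]-.07)<.08)
Q=W[m];print(len(Q))
for a in np.arange(.54,.80,.02):
  s=Q[(Q[:,0]>a)&(Q[:,0]<=a+.02)]
  if len(s)>5: print(round(a,2),len(s),np.percentile(s[:,2],[3,50,97]).round(3),np.percentile(s[:,1],[3,97]).round(3))
b=p[120:270,200:400,::-1];cv2.imwrite('pics/t5.png',cv2.resize(b,(800,600),interpolation=cv2.INTER_CUBIC))
print(pix('side',o['tool_pos']))"
```

```text
time: 9.4
tool_pos: [0.7172, 0.077, 0.1731]
ee_rot: [2.8, -0.0, 1.577]
wrist_force: [-0.2, -0.0, -1.7]
width: 0.0178
[0.71723668 0.07701018 0.17307629] [ 2.79992539e+00 -4.79726429e-04  1.57675708e+00] 0.017765525785719858 [ 0.03  0.19  1.3  -0.01  1.31 -1.54]
yellow [248 196  16  58 594] [256.03872054 217.73905724]
-135 18 across [-36. -30.] z [-40. -38. -20.]
-120 38 across [-36. -28.] z [-39. -24.  -9.]
-105 72 across [-36. -11.] z [-39. -13.  -9.]
-90 125 across [-37. -11.] z [-38. -11.  -9.]
-75 135 across [-37. -12.] z [-39. -11.  -8.]
-60 126 across [-37. -14.] z [-38. -11.  -8.]
-45 77 across [-37. -16.] z [-46. -35. -10.]
1123
0.58 91 [0.148 0.16  0.174] [0.037 0.111]
0.6 137 [0.146 0.167 0.179] [0.037 0.113]
0.62 177 [0.155 0.17  0.187] [0.036 0.113]
0.64 212 [0.158 0.173 0.194] [0.037 0.114]
0.66 345 [0.166 0.188 0.222] [0.038 0.112]
0.68 57 [0.173 0.222 0.23 ] [0.064 0.11 ]
0.72 68 [0.227 0.239 0.246] [0.063 0.08 ]
0.74 31 [0.231 0.243 0.248] [0.061 0.082]
(np.float64(339.1639748451802), np.float64(182.64108457356272))
```

View pics/t5.png

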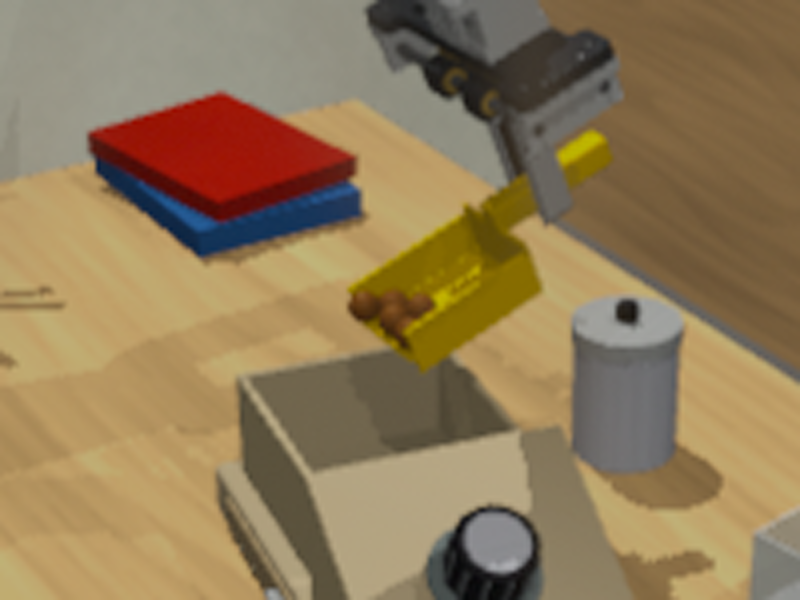

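The scoop is tilted 20° with its lip at (0.58, 0.075, 0.148) over the hopper. All biscuits are still in, gathered at the lip around crop (390,310). I'll keep tilting about the lip.

```bash
python3 -m jog '[[[-5,0,0],[0,1.5,-12],1],[[-10,0,0],[0,2,-24],1],[[-15,0,0],[0,1.3,-36],1],[[-20,0,0],[0,0,-48],1],[[-25,0,0],[0,-3,-60],1]]'
python3 -m jog '[[[0,0,0],[0,0,0],1],[[-5,0,0],[0,1.5,-12],1],[[-10,0,0],[0,2,-24],1],[[-15,0,0],[0,1.3,-36],1],[[-15,0,0],[0,1.3,-36],1]]'
python3 -m jog '[[[0,0,0],[0,0,0],1],[[0,0,0],[0,0,0],1],[[0,0,0],[0,0,0],1],[[0,0,0],[0,0,0],1],[[0,0,0],[0,0,0],1]]'
python3 -c "
from h import *
p,d=snap('side');a=cv2.resize(p[120:270,220:400,::-1],(400,333),interpolation=cv2.INTER_CUBIC)
p,d=snap('top');b=cv2.resize(p[180:330,170:350,::-1],(400,333),interpolation=cv2.INTER_CUBIC)
cv2.imwrite('pics/t6.png',np.hstack([a,b]));print(robot.get_obs()['joint_positions'])"
```

```text
time: 10.0
tool_pos: [0.7011, 0.0753, 0.2353]
ee_rot: [2.35, -0.0, 1.574]
wrist_force: [-0.3, -0.1, -0.8]
width: 0.0175
time: 10.5
tool_pos: [0.6737, 0.0748, 0.2548]
ee_rot: [2.101, 0.0, 1.574]
wrist_force: [-0.8, 0.5, -1.4]
width: 0.0177
time: 11.0
tool_pos: [0.6756, 0.0746, 0.2588]
ee_rot: [2.094, -0.0, 1.573]
wrist_force: [-0.2, -0.8, -0.5]
width: 0.0178
[ 0.04925329 -0.32731397  1.95514767 -0.08916362  0.46886203 -1.46783539]
```

View pics/t6.png

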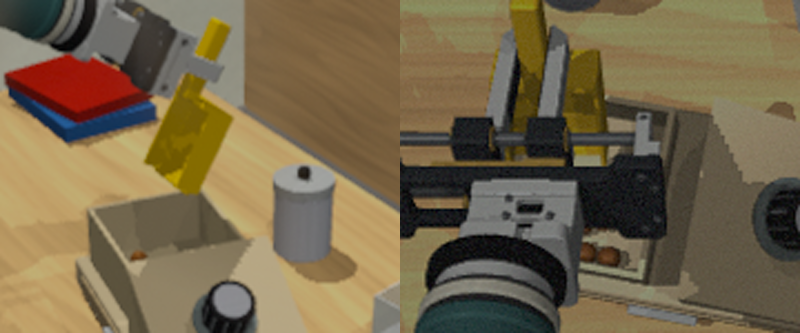

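The scoop looks empty, with biscuits visible on the hopper floor at right-crop (600,255). Now I'll level it and carry it back.

```bash
python3 -m jog '[[[8,0,0],[0,-2,15],1],[[16,0,0],[0,-5,28],1],[[24,0,0],[0,-8,40],1],[[32,0,0],[0,-10,50],1],[[40,0,0],[0,-14,60],1]]'
python3 tgt.py .716 .072 .21 0 0; python3 -c "
from h import *;print(robot.get_obs()['joint_positions'])"
```

```text
time: 11.6
tool_pos: [0.721, 0.0748, 0.2185]
ee_rot: [2.794, -0.0, 1.574]
wrist_force: [0.7, -0.6, 0.9]
width: 0.0179
turn [19.93 -0.04  0.16] shift [ -2.8 -14.1  24.1]
[ 0.02995996  0.18740794  1.21874871 -0.00914554  1.38762527 -1.54359106]
```

```bash
python3 -m jog '[[[7,0,0],[0,-4,8],1],[[14,0,0],[0,-9,16],1],[[20,0,0],[-2,-14,24],1],[[20,0,0],[-2,-14,24],1]]'
python3 tgt.py .507 .301 .15 36.8 0
```

```text
time: 12.0
tool_pos: [0.7169, 0.072, 0.1812]
ee_rot: [-3.133, 0.0, 1.573]
wrist_force: [-0.7, -0.4, -2.3]
width: 0.0177
turn [ -0.49  -0.14 -36.7 ] shift [ 229.4 -209.    51.9]
```

```bash
python3 -m jog '[[[0,0,-5],[30,-26,0],1],[[0,0,-10],[64,-58,0],1],[[0,0,-16],[98,-90,10],1],[[0,0,-22],[132,-120,20],1],[[0,0,-28],[166,-150,30],1]]'
python3 tgt.py .507 .301 .10 36.8 0
```

```text
time: 12.5
tool_pos: [0.563, 0.2395, 0.1602]
ee_rot: [3.136, 0.001, 2.066]
wrist_force: [-0.7, 0.6, -0.5]
width: 0.0176
turn [ 0.32  0.07 -8.4 ] shift [ 80.7 -20.4  79. ]
```

```bash
python3 -m jog '[[[0,0,-4],[35,-9,20],1],[[0,0,-8],[70,-18,40],1],[[0,0,-8],[80,-20,60],1],[[0,0,-8],[80,-20,76],1],[[0,0,-8],[80,-20,76],1]]'
python3 -m jog '[[[0,0,0],[0,0,0],1],[[0,0,0],[0,0,0],1]]'
python3 tgt.py .507 .301 .012 36.8 0
```

```text
time: 13.0
tool_pos: [0.5066, 0.2991, 0.0813]
ee_rot: [-3.14, -0.0, 2.203]
wrist_force: [-0.7, -0.4, 0.2]
width: 0.0179
time: 13.2
tool_pos: [0.5102, 0.2995, 0.0849]
ee_rot: [3.137, 0.001, 2.201]
wrist_force: [1.2, -0.1, -0.7]
width: 0.0176
turn [ 0.24  0.05 -0.67] shift [ 3.2 -2.1 91.9]
```

```bash
python3 -m jog '[[[0,0,0],[0,0,22],1],[[0,0,0],[0,0,44],1],[[0,0,0],[0,0,62],1],[[0,0,0],[0,0,78],1],[[0,0,0],[0,0,84],1]]'
python3 -m jog '[[[0,0,0],[0,0,1],1],[[0,0,0],[0,0,2],1],[[0,0,0],[0,0,3],1],[[0,0,0],[0,0,3],1]]'
python3 tgt.py .507 .301 .012 36.8 0
```

```text
time: 13.7
tool_pos: [0.5093, 0.2989, -0.0018]
ee_rot: [-3.141, -0.0, 2.201]
wrist_force: [-0.9, -0.1, -0.7]
width: 0.0175
time: 14.1
tool_pos: [0.5099, 0.2997, -0.0032]
ee_rot: [3.14, 0.0, 2.202]
wrist_force: [0.1, -0.5, -1.5]
width: 0.0179
turn [ 0.1   0.02 -0.64] shift [ 2.8 -1.6  3.8]
```

```bash
python3 -m jog '[[[0,0,0],[0,0,1],1],[[0,0,0],[0,0,2],1],[[0,0,0],[0,0,2.5],1],[[0,0,0],[0,0,2.5],1]]'
python3 -m jog '[[[0,0,0],[0,0,0.5],1],[[0,0,0],[0,0,1],1],[[0,0,0],[0,0,1.5],1],[[0,0,0],[0,0,1.5],1]]'
```

```text
time: 14.5
tool_pos: [0.5091, 0.2994, -0.0068]
ee_rot: [-3.141, -0.0, 2.202]
wrist_force: [-1.1, -0.5, -0.3]
width: 0.018
time: 14.9
tool_pos: [0.5095, 0.2996, -0.0073]
ee_rot: [3.141, 0.0, 2.202]
wrist_force: [-0.5, -0.3, 5.0]
width: 0.0177
```

The scoop is on the plank (5 N push-back, same height as before). I'll release it and rise.

```bash
python3 -m jog '[[[0,0,0],[0,0,-0.7],0.5],[[0,0,0],[0,0,-0.7],0],[[0,0,0],[0,0,-0.7],-0.5],[[0,0,0],[0,0,-0.7],-1],[[0,0,0],[0,0,-0.7],-1]]'
python3 -m jog '[[[0,0,0],[0,0,0],-1],[[0,0,0],[0,0,0],-1],[[0,0,0],[0,0,0],-1]]'
python3 -m jog '[[[0,0,0],[0,0,-25],-1],[[0,0,0],[0,0,-60],-1],[[0,0,0],[0,0,-105],-1],[[0,0,0],[0,0,-150],-1],[[0,0,0],[0,0,-170],-1]]'
cat > knob.py <<'E'
from h import *
import sys
# usage: knob.py dist_out roll  : tool z along -axis; real tip TCP = reported - off*toolz
dist,roll=float(sys.argv[1]),float(sys.argv[2]);off=.033
F=R.from_euler('z',-9.8,degrees=True).as_matrix();fx,fy=F[:,0],F[:,1]
D=np.array([.5530,-.1018,.083])
ax=np.array([0,0,1])*np.cos(np.pi/6)-fy*.5
up=np.cross(ax,fx)  # dial y, up slope
a=np.radians(roll);x=fx*np.cos(a)+up*np.sin(a);z=-ax
Rg=R.from_matrix(np.c_[x,np.cross(z,x),z])
delta(Rg,D+ax*(dist/1000)-ax*.019-ax*off)
print("err: tool dist & axis", np.round(robot.get_obs()['tool_pos'],4))
E
for r in 0 45 90 135 180 -45 -90; do echo $r; python3 knob.py 120 $r; done; python3 -c "
from h import *;print(robot.get_obs()['joint_positions'])"
```

```text
time: 15.4
tool_pos: [0.5092, 0.2994, -0.0077]
ee_rot: [-3.141, -0.0, 2.202]
wrist_force: [-0.6, 0.0, -0.1]
width: 0.0522
time: 15.7
tool_pos: [0.5093, 0.2995, -0.0075]
ee_rot: [3.141, -0.0, 2.202]
wrist_force: [0.8, 0.4, 0.1]
width: 0.0757
time: 16.2
tool_pos: [0.5112, 0.3004, 0.1685]
ee_rot: [3.133, 0.002, 2.202]
wrist_force: [-0.0, 0.5, 0.0]
width: 0.0939
0
turn [ 14.66  34.89 132.3 ] shift [-373.  -228.2   25.2]
err: tool dist & axis [0.5112 0.3004 0.1685]
45
turn [ 0.16 33.02 88.83] shift [-373.  -228.2   25.2]
err: tool dist & axis [0.5112 0.3004 0.1685]
90
turn [-11.54  28.25  45.01] shift [-373.  -228.2   25.2]
err: tool dist & axis [0.5112 0.3004 0.1685]
135
turn [-20.91  21.12   1.04] shift [-373.  -228.2   25.2]
err: tool dist & axis [0.5112 0.3004 0.1685]
180
turn [-28.07  11.79 -42.92] shift [-373.  -228.2   25.2]
err: tool dist & axis [0.5112 0.3004 0.1685]
-45
turn [ -32.61  -32.29 -172.98] shift [-373.  -228.2   25.2]
err: tool dist & axis [0.5112 0.3004 0.1685]
-90
turn [ -34.76  -14.2  -130.25] shift [-373.  -228.2   25.2]
err: tool dist & axis [0.5112 0.3004 0.1685]
[ 4.35579609e-01  1.77123488e-01  1.28419181e+00  8.05022823e-05
  1.67163006e+00 -1.76631261e+00]
```

```bash
python3 -m jog '[[[0,0,8],[-37,-22,-20],-1],[[0,0,16],[-75,-45,-35],-1],[[0,0,24],[-112,-68,-35],-1],[[0,0,32],[-150,-90,-35],-1],[[0,0,40],[-187,-114,-35],-1]]'
python3 knob.py 120 0
```

```text
time: 16.7
tool_pos: [0.5276, 0.0796, 0.1979]
ee_rot: [3.141, -0.0, 1.498]
wrist_force: [0.3, 0.4, 0.6]
width: 0.0943
turn [22.67 24.93 93.25] shift [-212.9   35.    56. ]
err: tool dist & axis [0.5276 0.0796 0.1979]
```

```bash
python3 -m jog '[[[1.8,2,7.5],[-40,6,4],-1],[[3.6,4,15],[-85,13,8],-1],[[5.4,6,22.5],[-130,20,12],-1],[[7.2,8,30],[-170,27,16],-1],[[9,10,37.5],[-200,33,20],-1]]'
python3 knob.py 120 0
```

```text
time: 17.2
tool_pos: [0.5471, -0.1232, 0.1774]
ee_rot: [-2.938, -0.112, 0.828]
wrist_force: [0.6, 0.0, -0.8]
width: 0.0939
turn [13.58 14.87 55.64] shift [-12.7  15.   31.9]
err: tool dist & axis [ 0.5471 -0.1232  0.1774]
```

```bash
python3 -m jog '[[[1.9,2.1,7.8],[-2,2,5],-1],[[3.8,4.2,15.6],[-4,4,10],-1],[[5.7,6.3,23.4],[-6,6,14],-1],[[7.6,8.4,31.2],[-8,8,18],-1],[[9.5,10.4,39],[-10,11,22],-1]]'
python3 knob.py 120 0
```

```text
time: 17.7
tool_pos: [0.547, -0.1306, 0.1525]
ee_rot: [-2.699, -0.066, 0.124]
wrist_force: [-0.3, 0.1, 0.0]
width: 0.0944
turn [ 4.05  4.53 16.69] shift [-1.1  8.7  7.6]
err: tool dist & axis [ 0.547  -0.1306  0.1525]
```

```bash
python3 -m jog '[[[1.9,2.1,7.7],[0,4,3],-1],[[4,4.5,16.5],[-1,8,7],-1],[[4,4.5,16.5],[-1,8,7],-1],[[4,4.5,16.5],[-1,8,7],-1]]'
python3 knob.py 120 0; python3 knob.py 26 0; python3 -c "
from h import *
o=robot.get_obs();print(o['joint_positions'])
t=R.from_euler('xyz',o['ee_rot']).as_matrix();tip=o['tool_pos']-.033*t[:,2]
p,d=snap('top');np.savez('pics/k.npz',p=p,d=d)
im=p[:,:,::-1].copy()
b=cv2.resize(im[190:340,195:395],(400,300),interpolation=cv2.INTER_CUBIC)
p2,d2=snap('side');i2=p2[:,:,::-1].copy();W=cloud('side',d2)
a=cv2.resize(i2[150:315,225:445],(400,300),interpolation=cv2.INTER_CUBIC)
print('tip side px',pix('side',tip),'tip top px',pix('top',tip),'reported',pix('side',o['tool_pos']))
for s in(-1,1): print('finger tips side',pix('side',tip+s*.047*t[:,0]),'top',pix('top',tip+s*.047*t[:,0]))
cv2.imwrite('pics/t7.png',np.hstack([a,b]))"
```

```text
time: 18.1
tool_pos: [0.5469, -0.1347, 0.143]
ee_rot: [-2.62, -0.003, -0.16]
wrist_force: [0.7, 0.4, 0.3]
width: 0.0942
turn [0.13 0.13 0.63] shift [0.4 1.  0.7]
err: tool dist & axis [ 0.5469 -0.1347  0.143 ]
turn [0.13 0.13 0.63] shift [ 0.6  0.8 94.7]
err: tool dist & axis [ 0.5469 -0.1347  0.143 ]
[-0.6511085   0.24366141  1.35636648  0.467199    1.77892032 -0.44890354]
tip side px (np.float64(330.0020212973725), np.float64(241.9631350177698)) tip top px (np.float64(378.12490987511774), np.float64(277.27598497565697)) reported (np.float64(326.90765801175), np.float64(249.62847102675394))
finger tips side (np.float64(309.60309762615793), np.float64(246.55007916560712)) top (np.float64(373.99307423657814), np.float64(306.15933197315917))
finger tips side (np.float64(349.9098569212782), np.float64(237.4866179434871)) top (np.float64(382.1621409413063), np.float64(249.0539655162787))
```

View pics/t7.png

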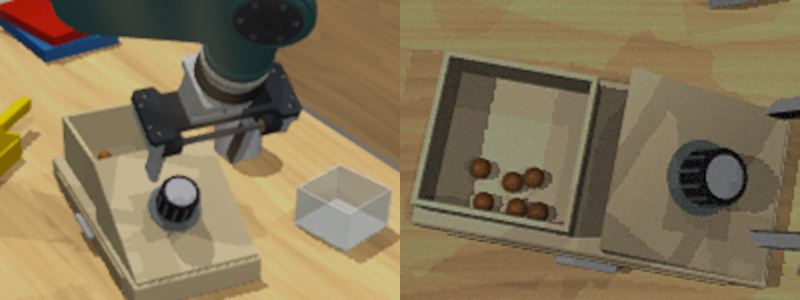

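All six biscuits are in the hopper (right crop, 470–545, 165–215). The fingertips in both views match the predictions within about 3 px, so the 33 mm offset lies along the tool. Now I'll approach the knob.

```bash
python3 -m jog '[[[0,0,0],[0,0,20],-1],[[0,0,0],[0,0,40],-1],[[0,0,0],[0,0,58],-1],[[0,0,0],[0,0,70],-1],[[0,0,0],[0,0,70],-1]]'
python3 -m jog '[[[0,0,0],[0,0,7],-1],[[0,0,0],[0,0,14],-1],[[0,0,0],[0,0,21],-1],[[0,0,0],[0,0,21],-1],[[0,0,0],[0,0,21],-1]]'
python3 knob.py 26 0
```

```text
time: 18.7
tool_pos: [0.5524, -0.0986, 0.0812]
ee_rot: [-2.619, -0.001, -0.159]
wrist_force: [1.2, 0.5, -0.7]
width: 0.0941
time: 19.2
tool_pos: [0.5546, -0.0898, 0.064]
ee_rot: [-2.62, -0.003, -0.162]
wrist_force: [-0.3, -0.2, -0.8]
width: 0.094
turn [0.11 0.12 0.53] shift [0.5 1.  3.5]
err: tool dist & axis [ 0.5546 -0.0898  0.064 ]
```

Now close on the knob.

```bash
python3 -m jog '[[[0.1,0.1,0.5],[0.3,1,0],1],[[0.1,0.1,0.5],[0.3,1,1],1],[[0.1,0.1,0.5],[0.3,1,1],1],[[0.1,0.1,0.5],[0.3,1,1],1],[[0.1,0.1,0.5],[0.3,1,1],1]]'
python3 -m jog '[[[0,0,0],[0,0,0],1],[[0,0,0],[0,0,0],1],[[0,0,0],[0,0,0],1]]'
cat > tq.py <<'E'
from h import *
o=robot.get_obs();t=R.from_euler('xyz',o['ee_rot']).as_matrix()
F=R.from_euler('z',-9.8,degrees=True).as_matrix();fx,fy=F[:,0],F[:,1];ax=np.array([0,0,np.cos(np.pi/6)])-fy*.5;up=np.cross(ax,fx)
roll=np.degrees(np.arctan2(t[:,0]@up,t[:,0]@fx))
D=np.array([.5530,-.1018,.083]);r=o['tool_pos']-.033*t[:,2]-D;r=r-ax*(r@ax)
print(f"t={o['time']:.2f} roll={roll:.2f} tau={-o['wrist_torque']@ax:.4f} j6={o['joint_positions'][5]:.3f} tj6={o['joint_torque'][5]:.3f} w={o['width']:.4f} tool axis err={np.degrees(np.arccos(-t[:,2]@ax)):.2f} F={np.round(t.T@o['wrist_force'],1)} T={np.round(t.T@o['wrist_torque'],2)} off={np.round([r@fx*1e3,r@up*1e3],1)} qv6={o['qvel'][5]:.2f}")
E
python3 tq.py
```

```text
time: 19.7
tool_pos: [0.5549, -0.0902, 0.0628]
ee_rot: [-2.618, -0.0, -0.17]
wrist_force: [0.3, 0.3, -1.0]
width: 0.0569
time: 20.0
tool_pos: [0.5534, -0.0899, 0.0627]
ee_rot: [-2.618, 0.003, -0.169]
wrist_force: [-5.3, -0.2, 4.1]
width: 0.0492
t=20.00 roll=0.01 tau=-0.0140 j6=-0.452 tj6=0.032 w=0.0492 tool axis err=0.20 F=[-5.3 -1.1 -4.1] T=[-0.27 -1.04 -0.01] off=[-1.5  0. ] qv6=-0.00
```

```bash
s(){ python3 tq.py | cut -c1-75; }
python3 -m jog '[[[0,0,-4],[-1,0,0],1],[[0,0,-8],[-1,0,0],1],[[0,0,-12],[-1,0,0],1]]' >/dev/null; python3 tq.py
python3 -m jog '[[[0,0,-4],[0,0,0],1],[[0,0,-8],[0,0,0],1],[[0,0,-12],[0,0,0],1]]' >/dev/null; s
python3 -m jog '[[[0,0,-4],[0,0,0],1],[[0,0,-8],[0,0,0],1],[[0,0,-12],[0,0,0],1]]' >/dev/null; s
python3 -m jog '[[[0,0,-4],[0,0,0],1],[[0,0,-8],[0,0,0],1],[[0,0,-12],[0,0,0],1]]' >/dev/null; python3 tq.py
```

```text
t=20.30 roll=12.13 tau=0.4326 j6=-0.664 tj6=0.192 w=0.0497 tool axis err=0.01 F=[-0.2 -1.1 -1.9] T=[-0.1  -0.48  0.43] off=[-1.1  0.1] qv6=-0.69
t=20.60 roll=24.15 tau=0.3928 j6=-0.874 tj6=0.205 w=0.0496 tool axis err=0.
t=20.90 roll=36.17 tau=0.3950 j6=-1.083 tj6=0.224 w=0.0494 tool axis err=0.
t=21.20 roll=48.18 tau=0.3674 j6=-1.293 tj6=0.247 w=0.0495 tool axis err=0.12 F=[ 3.3 -0.   0.5] T=[-0.15 -0.09  0.37] off=[-0.1  0.7] qv6=-0.69
```

```bash
s(){ python3 tq.py; }
python3 -m jog '[[[0,0,-4],[0,0,0],1],[[0,0,-8],[0,0,0],1],[[0,0,-12],[0,0,0],1]]' >/dev/null; s
python3 -m jog '[[[0,0,-4],[0,0,0],1],[[0,0,-8],[0,0,0],1],[[0,0,-12],[0,0,0],1]]' >/dev/null; s
python3 -m jog '[[[0,0,-4],[0,0,0],1],[[0,0,-8],[0,0,0],1],[[0,0,-12],[0,0,0],1]]' >/dev/null; s
python3 -m jog '[[[0,0,-4],[0,0,0],1],[[0,0,-8],[0,0,0],1],[[0,0,-12],[0,0,0],1]]' >/dev/null; s
python3 -m jog '[[[0,0,-4],[0,0,0],1],[[0,0,-8],[0,0,0],1],[[0,0,-12],[0,0,0],1]]' >/dev/null; s
```

```text
t=21.50 roll=60.21 tau=0.3399 j6=-1.502 tj6=0.273 w=0.0491 tool axis err=0.15 F=[3.9 0.6 0.8] T=[-0.17 -0.    0.34] off=[0.1 1. ] qv6=-0.69
t=21.80 roll=72.23 tau=0.3153 j6=-1.712 tj6=0.301 w=0.0494 tool axis err=0.18 F=[4.4 0.8 1.3] T=[-0.18  0.16  0.32] off=[0.3 1.4] qv6=-0.69
t=22.10 roll=84.25 tau=0.2432 j6=-1.921 tj6=0.330 w=0.0496 tool axis err=0.21 F=[4.5 1.5 1.2] T=[-0.31  0.26  0.24] off=[0.4 1.8] qv6=-0.69
t=22.40 roll=96.27 tau=0.2250 j6=-2.131 tj6=0.358 w=0.0493 tool axis err=0.23 F=[5.5 2.9 1.4] T=[-0.36  0.29  0.23] off=[0.4 2.2] qv6=-0.69
t=22.70 roll=108.29 tau=0.2191 j6=-2.340 tj6=0.383 w=0.0491 tool axis err=0.25 F=[5.9 3.8 2.1] T=[-0.48  0.37  0.22] off=[0.3 2.5] qv6=-0.69
```

```bash
s(){ python3 tq.py|cut -c1-200; }
python3 -m jog '[[[0,0,4],[0,0,0],1],[[0,0,8],[0,0,0],1],[[0,0,12],[0,0,0],1]]' >/dev/null; s
python3 -m jog '[[[0,0,4],[0,0,0],1],[[0,0,8],[0,0,0],1],[[0,0,12],[0,0,0],1]]' >/dev/null; s
python3 -m jog '[[[0,0,4],[0,0,0],1],[[0,0,8],[0,0,0],1],[[0,0,12],[0,0,0],1]]' >/dev/null; s
python3 -m jog '[[[0,0,4],[0,0,0],1],[[0,0,8],[0,0,0],1],[[0,0,12],[0,0,0],1]]' >/dev/null; s
python3 -m jog '[[[0,0,4],[0,0,0],1],[[0,0,8],[0,0,0],1],[[0,0,12],[0,0,0],1]]' >/dev/null; s
python3 -m jog '[[[0,0,4],[0,0,0],1],[[0,0,8],[0,0,0],1],[[0,0,12],[0,0,0],1]]' >/dev/null; s
python3 -m jog '[[[0,0,4],[0,0,0],1],[[0,0,8],[0,0,0],1],[[0,0,12],[0,0,0],1]]' >/dev/null; s
python3 -m jog '[[[0,0,4],[0,0,0],1],[[0,0,8],[0,0,0],1],[[0,0,12],[0,0,0],1]]' >/dev/null; s
python3 -m jog '[[[0,0,4],[0,0,0],1],[[0,0,8],[0,0,0],1],[[0,0,12],[0,0,0],1]]' >/dev/null; s
python3 -m jog '[[[0,0,4],[0,0,0],1],[[0,0,8],[0,0,0],1],[[0,0,12],[0,0,0],1]]' >/dev/null; s
```

```text
t=23.00 roll=96.04 tau=-0.2050 j6=-2.126 tj6=-0.273 w=0.0493 tool axis err=0.21 F=[4.1 2.8 1.6] T=[-0.3   0.14 -0.21] off=[0.4 2.2] qv6=0.69
t=23.30 roll=84.02 tau=-0.2284 j6=-1.917 tj6=-0.300 w=0.0498 tool axis err=0.19 F=[4.6 1.4 0.9] T=[-0.31  0.09 -0.23] off=[0.4 1.8] qv6=0.69
t=23.60 roll=72.00 tau=-0.2164 j6=-1.707 tj6=-0.329 w=0.0498 tool axis err=0.17 F=[3.8 1.  0.8] T=[-0.21 -0.04 -0.22] off=[0.3 1.4] qv6=0.69
t=23.90 roll=59.97 tau=-0.2269 j6=-1.498 tj6=-0.357 w=0.0493 tool axis err=0.13 F=[2.7 1.7 1.2] T=[-0.15 -0.14 -0.23] off=[0.1 1. ] qv6=0.69
t=24.20 roll=47.95 tau=-0.1228 j6=-1.288 tj6=-0.383 w=0.0496 tool axis err=0.10 F=[2.  0.  1.2] T=[-0.2  -0.25 -0.12] off=[-0.1  0.7] qv6=0.69
t=24.50 roll=35.93 tau=-0.1292 j6=-1.079 tj6=-0.406 w=0.0496 tool axis err=0.06 F=[ 0.2 -1.2  0.7] T=[-0.14 -0.33 -0.13] off=[-0.4  0.4] qv6=0.69
t=24.80 roll=23.91 tau=-0.0853 j6=-0.869 tj6=-0.425 w=0.0496 tool axis err=0.03 F=[ 0.3 -0.1 -0.2] T=[-0.17 -0.43 -0.09] off=[-0.8  0.2] qv6=0.69
t=25.10 roll=11.90 tau=-0.0706 j6=-0.660 tj6=-0.439 w=0.0492 tool axis err=0.04 F=[-0.9  0.7 -0.8] T=[-0.19 -0.52 -0.07] off=[-1.2  0.1] qv6=0.69
t=25.40 roll=-0.12 tau=-0.1545 j6=-0.450 tj6=-0.447 w=0.0497 tool axis err=0.08 F=[-2.8  0.1 -2. ] T=[-0.31 -0.69 -0.15] off=[-1.5  0. ] qv6=0.69
t=25.70 roll=-12.12 tau=-0.1327 j6=-0.241 tj6=-0.450 w=0.0494 tool axis err=0.13 F=[-3.4  0.6 -2.5] T=[-0.4  -0.85 -0.13] off=[-1.9  0.1] qv6=0.69
```

```bash
s(){ python3 tq.py|cut -c1-200; }
python3 -m jog '[[[0,0,4],[0,0,0],1],[[0,0,8],[0,0,0],1],[[0,0,12],[0,0,0],1]]' >/dev/null; s
python3 -m jog '[[[0,0,4],[0,0,0],1],[[0,0,8],[0,0,0],1],[[0,0,12],[0,0,0],1]]' >/dev/null; s
python3 -m jog '[[[0,0,4],[0,0,0],1],[[0,0,8],[0,0,0],1],[[0,0,12],[0,0,0],1]]' >/dev/null; s
python3 -m jog '[[[0,0,4],[0,0,0],1],[[0,0,8],[0,0,0],1],[[0,0,12],[0,0,0],1]]' >/dev/null; s
python3 -m jog '[[[0,0,4],[0,0,0],1],[[0,0,8],[0,0,0],1],[[0,0,12],[0,0,0],1]]' >/dev/null; s
python3 -m jog '[[[0,0,4],[0,0,0],1],[[0,0,8],[0,0,0],1],[[0,0,12],[0,0,0],1]]' >/dev/null; s
python3 -m jog '[[[0,0,4],[0,0,0],1],[[0,0,8],[0,0,0],1],[[0,0,12],[0,0,0],1]]' >/dev/null; s
python3 -m jog '[[[0,0,4],[0,0,0],1],[[0,0,8],[0,0,0],1],[[0,0,12],[0,0,0],1]]' >/dev/null; s
python3 -m jog '[[[0,0,4],[0,0,0],1],[[0,0,8],[0,0,0],1],[[0,0,12],[0,0,0],1]]' >/dev/null; s
```

```text
t=26.00 roll=-24.13 tau=-0.1200 j6=-0.031 tj6=-0.446 w=0.0493 tool axis err=0.18 F=[-4.1  1.5 -2.8] T=[-0.51 -0.79 -0.12] off=[-2.3  0.2] qv6=0.69
t=26.30 roll=-36.12 tau=-0.1438 j6=0.178 tj6=-0.437 w=0.0495 tool axis err=0.23 F=[-5.4  3.6 -4.1] T=[-0.76 -0.92 -0.14] off=[-2.7  0.4] qv6=0.69
t=26.60 roll=-48.11 tau=-0.1422 j6=0.387 tj6=-0.423 w=0.0496 tool axis err=0.28 F=[-5.7  3.7 -3.3] T=[-0.98 -0.96 -0.14] off=[-3.   0.7] qv6=0.69
t=26.90 roll=-60.10 tau=-0.0862 j6=0.597 tj6=-0.405 w=0.0495 tool axis err=0.32 F=[-6.2  4.8 -3.6] T=[-1.12 -0.82 -0.08] off=[-3.2  1. ] qv6=0.69
t=27.20 roll=-72.09 tau=-0.1596 j6=0.806 tj6=-0.382 w=0.0495 tool axis err=0.36 F=[-5.   7.2 -4.6] T=[-1.35 -0.81 -0.16] off=[-3.4  1.4] qv6=0.69
t=27.50 roll=-84.07 tau=-0.1688 j6=1.015 tj6=-0.357 w=0.0493 tool axis err=0.39 F=[-5.1  7.8 -4.6] T=[-1.44 -0.67 -0.17] off=[-3.5  1.8] qv6=0.69
t=27.80 roll=-96.05 tau=-0.2287 j6=1.225 tj6=-0.330 w=0.0500 tool axis err=0.41 F=[-3.5  9.8 -4.2] T=[-1.58 -0.6  -0.23] off=[-3.5  2.1] qv6=0.69
t=28.10 roll=-108.03 tau=-0.2534 j6=1.434 tj6=-0.303 w=0.0495 tool axis err=0.42 F=[-2.5  8.6 -4.3] T=[-1.6  -0.35 -0.25] off=[-3.4  2.6] qv6=0.69
t=28.40 roll=-120.01 tau=-0.2146 j6=1.643 tj6=-0.276 w=0.0495 tool axis err=0.43 F=[-0.6 11.  -4.2] T=[-1.65 -0.22 -0.21] off=[-3.2  3. ] qv6=0.69
```

Wrist torque about the axis gives friction ≈ 0.25, as stated. It puts the heavy side at the bottom near roll -97° and at the top near +85°. Joint-6 torque suggests the opposite phase, possibly from the gripper's own weight. I'll release briefly, measure the free baseline, and recentre on the knob, because the side forces show about 2 mm of eccentricity.

```bash

python3 -m jog '[[[0,0,0],[0,0,0],0.5],[[0,0,0],[0,0,0],-0.2],[[0,0,0],[0,0,0],-0.4],[[0,0,0],[0,0,0],-0.5]]' >/dev/null; python3 tq.py
python3 -m jog '[[[0,0,-7],[0,0,0],-0.5],[[0,0,-14],[0,0,0],-0.5],[[0,0,-21],[0,0,0],-0.5],[[0,0,-28],[0,0,0],-0.5],[[0,0,-35],[0,0,0],-0.5]]' >/dev/null; python3 tq.py
python3 -m jog '[[[0,0,-7],[0,0,0],-0.5],[[0,0,-14],[0,0,0],-0.5],[[0,0,-21],[0,0,0],-0.5],[[0,0,-28],[0,0,0],-0.5],[[0,0,-35],[0,0,0],-0.5]]' >/dev/null; python3 tq.py
python3 -m jog '[[[0,0,-7],[0,0,0],-0.5],[[0,0,-14],[0,0,0],-0.5],[[0,0,-21],[0,0,0],-0.5],[[0,0,-28],[0,0,0],-0.5],[[0,0,-35],[0,0,0],-0.5]]' >/dev/null; python3 tq.py
python3 -m jog '[[[0,0,-7],[0,0,0],-0.5],[[0,0,-14],[0,0,0],-0.5],[[0,0,-21],[0,0,0],-0.5],[[0,0,-28],[0,0,0],-0.5],[[0,0,-35],[0,0,0],-0.5]]' >/dev/null; python3 tq.py
python3 -m jog '[[[0,0,0],[0,0,0],-0.5],[[0,0,0],[0,0,0],-0.5]]' >/dev/null; python3 tq.py
```

```text
t=28.80 roll=-119.97 tau=0.0529 j6=1.641 tj6=-0.037 w=0.0682 tool axis err=0.06 F=[-0.6 -0.4  0.1] T=[-0.02  0.21  0.05] off=[-0.6 -0.2] qv6=0.00
t=29.30 roll=-84.69 tau=0.0553 j6=1.026 tj6=0.970 w=0.0702 tool axis err=0.04 F=[ 0.2  0.1 -0.5] T=[-0.21  0.23  0.06] off=[-0.7 -0.3] qv6=-1.21
t=29.80 roll=-49.69 tau=0.0459 j6=0.415 tj6=0.983 w=0.0706 tool axis err=0.04 F=[-0.4  0.6 -0.3] T=[-0.29  0.09  0.05] off=[-0.7 -0.3] qv6=-1.21
t=30.30 roll=-14.69 tau=0.0304 j6=-0.196 tj6=1.004 w=0.0705 tool axis err=0.04 F=[-1.   0.2 -0.7] T=[-0.3   0.02  0.03] off=[-0.7 -0.3] qv6=-1.21
t=30.80 roll=20.31 tau=-0.0142 j6=-0.807 tj6=1.026 w=0.0707 tool axis err=0.04 F=[ 0.1  0.3 -0.4] T=[-0.28 -0.04 -0.01] off=[-0.7 -0.3] qv6=-1.21
t=31.00 roll=19.88 tau=0.0041 j6=-0.799 tj6=-0.009 w=0.0707 tool axis err=0.03 F=[0.1 0.1 0.2] T=[-0.24 -0.11  0.  ] off=[-0.9 -0.1] qv6=-0.01
```

```bash

python3 -m jog '[[[0,0,-7],[0,0,0],-0.5],[[0,0,-14],[0,0,0],-0.5],[[0,0,-21],[0,0,0],-0.5],[[0,0,-28],[0,0,0],-0.5],[[0,0,-35],[0,0,0],-0.5]]' >/dev/null; python3 tq.py
python3 -m jog '[[[0,0,-7],[0,0,0],-0.5],[[0,0,-14],[0,0,0],-0.5],[[0,0,-21],[0,0,0],-0.5],[[0,0,-28],[0,0,0],-0.5],[[0,0,-35],[0,0,0],-0.5]]' >/dev/null; python3 tq.py
python3 -m jog '[[[0,0,7],[0,0,0],-0.5],[[0,0,14],[0,0,0],-0.5],[[0,0,21],[0,0,0],-0.5],[[0,0,28],[0,0,0],-0.5],[[0,0,35],[0,0,0],-0.5]]' >/dev/null; python3 tq.py
python3 -m jog '[[[0,0,7],[0,0,0],-0.5],[[0,0,14],[0,0,0],-0.5],[[0,0,21],[0,0,0],-0.5],[[0,0,28],[0,0,0],-0.5],[[0,0,35],[0,0,0],-0.5]]' >/dev/null; python3 tq.py
python3 -m jog '[[[0,0,7],[0,0,0],-0.5],[[0,0,14],[0,0,0],-0.5],[[0,0,21],[0,0,0],-0.5],[[0,0,28],[0,0,0],-0.5],[[0,0,35],[0,0,0],-0.5]]' >/dev/null; python3 tq.py
python3 -m jog '[[[0,0,7],[0,0,0],-0.5],[[0,0,14],[0,0,0],-0.5],[[0,0,21],[0,0,0],-0.5],[[0,0,28],[0,0,0],-0.5],[[0,0,35],[0,0,0],-0.5]]' >/dev/null; python3 tq.py
python3 -m jog '[[[0,0,7],[0,0,0],-0.5],[[0,0,14],[0,0,0],-0.5],[[0,0,21],[0,0,0],-0.5],[[0,0,28],[0,0,0],-0.5],[[0,0,35],[0,0,0],-0.5]]' >/dev/null; python3 tq.py
python3 -m jog '[[[0,0,7],[0,0,0],-0.5],[[0,0,14],[0,0,0],-0.5],[[0,0,21],[0,0,0],-0.5],[[0,0,28],[0,0,0],-0.5],[[0,0,35],[0,0,0],-0.5]]' >/dev/null; python3 tq.py
python3 -m jog '[[[0,0,7],[0,0,0],-0.5],[[0,0,14],[0,0,0],-0.5],[[0,0,21],[0,0,0],-0.5],[[0,0,28],[0,0,0],-0.5],[[0,0,35],[0,0,0],-0.5]]' >/dev/null; python3 tq.py
python3 - <<'E'
import numpy as np
from scipy.optimize import least_squares
r=np.radians([12.13,48.18,60.2,72.2,84.25,96.3,108.3,35.9,23.9,-.12,-12,-24,-36,-48,-60,-72,-84,-96,-108,-120])
o=np.array([[-1.1,.1],[-.1,.7],[.1,1],[.3,1.4],[.4,1.8],[.4,2.2],[.3,2.5],[-.4,.4],[-.8,.2],[-1.5,0],[-1.9,.1],[-2.3,.2],[-2.7,.4],[-3,.7],[-3.2,1],[-3.4,1.4],[-3.5,1.8],[-3.5,2.1],[-3.4,2.6],[-3.2,3]])
f=lambda p:np.r_[p[0]+p[2]*np.cos(r)-p[3]*np.sin(r)-o[:,0],p[1]+p[2]*np.sin(r)+p[3]*np.cos(r)-o[:,1]]
s=least_squares(f,[0,0,0,0]);print("center(fx,up),rho",s.x,abs(s.fun).max())
E
```

```text
t=31.50 roll=55.19 tau=0.0311 j6=-1.416 tj6=1.041 w=0.0704 tool axis err=0.02 F=[-1.1 -0.6  0.1] T=[-0.14 -0.22  0.03] off=[-1.  -0.1] qv6=-1.21
t=32.00 roll=90.19 tau=0.0234 j6=-2.027 tj6=1.043 w=0.0707 tool axis err=0.02 F=[-0.1  1.   0.4] T=[ 0.01 -0.23  0.02] off=[-1. -0.] qv6=-1.21
t=32.50 roll=54.61 tau=-0.0095 j6=-1.406 tj6=-0.971 w=0.0701 tool axis err=0.02 F=[0.9 0.1 0.1] T=[-0.16 -0.21 -0.01] off=[-1. -0.] qv6=1.21
t=33.00 roll=19.61 tau=0.0409 j6=-0.795 tj6=-0.986 w=0.0706 tool axis err=0.02 F=[ 0.6 -1.3  0.6] T=[-0.25 -0.14  0.04] off=[-1.  -0.1] qv6=1.21
t=33.50 roll=-15.39 tau=-0.0035 j6=-0.184 tj6=-1.008 w=0.0700 tool axis err=0.02 F=[ 0.1  0.3 -0.1] T=[-0.3  0.  -0. ] off=[-0.9 -0. ] qv6=1.21
t=34.00 roll=-50.39 tau=0.0756 j6=0.427 tj6=-1.030 w=0.0701 tool axis err=0.02 F=[-0.8 -0.3  0. ] T=[-0.26  0.17  0.08] off=[-1.  -0.1] qv6=1.21
t=34.50 roll=-85.39 tau=0.0679 j6=1.038 tj6=-1.042 w=0.0704 tool axis err=0.02 F=[ 0.2  0.6 -0.3] T=[-0.14  0.24  0.07] off=[-1.  -0.1] qv6=1.21
t=35.00 roll=-120.39 tau=0.0726 j6=1.649 tj6=-1.042 w=0.0706 tool axis err=0.02 F=[-0.2  0.4 -0.6] T=[-0.    0.2   0.07] off=[-0.9 -0. ] qv6=1.21
t=35.50 roll=-155.39 tau=0.0747 j6=2.260 tj6=-1.029 w=0.0709 tool axis err=0.02 F=[ 0.4 -0.4  0.7] T=[0.15 0.18 0.07] off=[-1. -0.] qv6=1.21
center(fx,up),rho [-1.54041344e+00  1.97712315e+00 -1.46625362e-03 -1.94016245e+00] 0.0849274215481648
```

Baseline explains it: joint-6 torque is mostly viscous with the load subtracted. After correction, both signals put the bottom near roll -86°. I'll recentre by (-0.5, +2.0) mm, regrip at roll -120° where the knob was left, and re-sweep.

```bash
python3 -m jog '[[[0,0,-7],[0,0,0],-0.5],[[0,0,-14],[0,0,0],-0.5],[[0,0,-21],[0,0,0],-0.5],[[0,0,-28],[0,0,0],-0.5],[[0,0,-35],[0,0,0],-0.5]]' >/dev/null; python3 tq.py
python3 - <<'E'
from h import *
F=R.from_euler('z',-9.8,degrees=True).as_matrix();fx,fy=F[:,0],F[:,1];ax=np.array([0,0,np.cos(np.pi/6)])-fy*.5;up=np.cross(ax,fx)
o=robot.get_obs();t=R.from_euler('xyz',o['ee_rot']).as_matrix();print(t.T@(-.5*fx+2*up))
E
```

```text
t=36.00 roll=-119.81 tau=0.0789 j6=1.639 tj6=0.970 w=0.0706 tool axis err=0.02 F=[0.5 0.1 0.2] T=[-0.02  0.3   0.08] off=[-1.  -0.1] qv6=-1.21
[-1.48683883e+00  1.42804398e+00 -8.36149119e-04]
```

```bash
python3 -m jog '[[[0,0,0],[-1.5,1.4,0],-0.5],[[0,0,0],[-1.5,1.4,0],1],[[0,0,0],[-1.5,1.4,0],1],[[0,0,0],[-1.5,1.4,0],1],[[0,0,0],[-1.5,1.4,0],1]]' >/dev/null; python3 tq.py
python3 -m jog '[[[0,0,0],[0,0,0],1],[[0,0,0],[0,0,0],1],[[0,0,0],[0,0,0],1]]' >/dev/null; python3 tq.py
python3 -m jog '[[[0,0,-4],[0,0,0],1],[[0,0,-8],[0,0,0],1],[[0,0,-12],[0,0,0],1]]' >/dev/null; python3 tq.py
python3 -m jog '[[[0,0,-4],[0,0,0],1],[[0,0,-8],[0,0,0],1],[[0,0,-12],[0,0,0],1]]' >/dev/null; python3 tq.py
python3 -m jog '[[[0,0,-4],[0,0,0],1],[[0,0,-8],[0,0,0],1],[[0,0,-12],[0,0,0],1]]' >/dev/null; python3 tq.py
python3 -m jog '[[[0,0,-4],[0,0,0],1],[[0,0,-8],[0,0,0],1],[[0,0,-12],[0,0,0],1]]' >/dev/null; python3 tq.py
python3 -m jog '[[[0,0,-4],[0,0,0],1],[[0,0,-8],[0,0,0],1],[[0,0,-12],[0,0,0],1]]' >/dev/null; python3 tq.py
python3 -m jog '[[[0,0,-4],[0,0,0],1],[[0,0,-8],[0,0,0],1],[[0,0,-12],[0,0,0],1]]' >/dev/null; python3 tq.py
python3 -m jog '[[[0,0,4],[0,0,0],1],[[0,0,8],[0,0,0],1],[[0,0,12],[0,0,0],1]]' >/dev/null; python3 tq.py
python3 -m jog '[[[0,0,4],[0,0,0],1],[[0,0,8],[0,0,0],1],[[0,0,12],[0,0,0],1]]' >/dev/null; python3 tq.py
python3 -m jog '[[[0,0,4],[0,0,0],1],[[0,0,8],[0,0,0],1],[[0,0,12],[0,0,0],1]]' >/dev/null; python3 tq.py
python3 -m jog '[[[0,0,4],[0,0,0],1],[[0,0,8],[0,0,0],1],[[0,0,12],[0,0,0],1]]' >/dev/null; python3 tq.py
python3 -m jog '[[[0,0,4],[0,0,0],1],[[0,0,8],[0,0,0],1],[[0,0,12],[0,0,0],1]]' >/dev/null; python3 tq.py
python3 -m jog '[[[0,0,4],[0,0,0],1],[[0,0,8],[0,0,0],1],[[0,0,12],[0,0,0],1]]' >/dev/null; python3 tq.py
python3 -m jog '[[[0,0,4],[0,0,0],1],[[0,0,8],[0,0,0],1],[[0,0,12],[0,0,0],1]]' >/dev/null; python3 tq.py
python3 -m jog '[[[0,0,4],[0,0,0],1],[[0,0,8],[0,0,0],1],[[0,0,12],[0,0,0],1]]' >/dev/null; python3 tq.py
python3 -m jog '[[[0,0,-4],[0,0,0],1],[[0,0,-8],[0,0,0],1],[[0,0,-12],[0,0,0],1]]' >/dev/null; python3 tq.py
python3 -m jog '[[[0,0,-4],[0,0,0],1],[[0,0,-8],[0,0,0],1],[[0,0,-12],[0,0,0],1]]' >/dev/null; python3 tq.py
```

```text
t=36.50 roll=-120.02 tau=0.1283 j6=1.645 tj6=-0.079 w=0.0498 tool axis err=0.03 F=[1.4 0.3 0. ] T=[-0.02  0.2   0.13] off=[-1.6  2. ] qv6=-0.00
t=36.80 roll=-119.99 tau=0.1656 j6=1.645 tj6=-0.135 w=0.0494 tool axis err=0.03 F=[ 0.8 -0.4 -0.6] T=[-0.04  0.28  0.17] off=[-1.6  2. ] qv6=-0.00
t=37.10 roll=-107.84 tau=0.3024 j6=1.432 tj6=0.323 w=0.0496 tool axis err=0.03 F=[ 1.5 -0.9 -0.2] T=[-0.12  0.27  0.3 ] off=[-1.6  2. ] qv6=-0.69
t=37.40 roll=-95.84 tau=0.3036 j6=1.223 tj6=0.293 w=0.0493 tool axis err=0.03 F=[-0.6 -0.6 -0.3] T=[-0.1   0.25  0.3 ] off=[-1.5  2. ] qv6=-0.69
t=37.70 roll=-83.84 tau=0.3182 j6=1.014 tj6=0.264 w=0.0492 tool axis err=0.03 F=[ 0.1 -0.4 -0.5] T=[-0.19  0.27  0.32] off=[-1.6  2. ] qv6=-0.69
t=38.00 roll=-71.85 tau=0.3534 j6=0.804 tj6=0.238 w=0.0495 tool axis err=0.03 F=[ 0.1  0.2 -0.8] T=[-0.23  0.28  0.35] off=[-1.5  2. ] qv6=-0.69
t=38.30 roll=-59.85 tau=0.4183 j6=0.595 tj6=0.215 w=0.0494 tool axis err=0.02 F=[-0.5  0.1 -1. ] T=[-0.26  0.23  0.42] off=[-1.5  2. ] qv6=-0.69
t=38.60 roll=-47.86 tau=0.4113 j6=0.386 tj6=0.196 w=0.0494 tool axis err=0.02 F=[-0
[... 819 characters left out ...]
377 j6=1.646 tj6=-0.281 w=0.0497 tool axis err=0.04 F=[ 0.5  0.6 -0.3] T=[-0.03  0.3  -0.24] off=[-1.6  2. ] qv6=0.69
t=40.70 roll=-132.07 tau=-0.2779 j6=1.856 tj6=-0.253 w=0.0500 tool axis err=0.04 F=[ 0.5 -1.1 -0.4] T=[ 0.01  0.28 -0.28] off=[-1.6  2. ] qv6=0.69
t=41.00 roll=-144.07 tau=-0.3248 j6=2.065 tj6=-0.228 w=0.0494 tool axis err=0.04 F=[ 1.  -1.  -0.8] T=[ 0.1   0.27 -0.32] off=[-1.6  2. ] qv6=0.69
t=41.30 roll=-131.83 tau=0.2388 j6=1.851 tj6=0.380 w=0.0495 tool axis err=0.03 F=[ 0.2  0.1 -0.9] T=[-0.    0.29  0.24] off=[-1.6  2. ] qv6=-0.69
t=41.60 roll=-119.83 tau=0.3033 j6=1.642 tj6=0.352 w=0.0496 tool axis err=0.03 F=[0.4 0.4 0.5] T=[-0.02  0.22  0.3 ] off=[-1.6  2. ] qv6=-0.69
```

```bash
python3 - <<'E'
import numpy as np
from scipy.optimize import least_squares
d=np.pi/180
B=np.array([[-84.7,1,.970,.0553],[-49.7,1,.983,.0459],[-14.7,1,1.004,.0304],[20.3,1,1.026,-.0142],[55.2,1,1.041,.0311],[90.2,1,1.043,.0234],[54.6,-1,-.971,-.0095],[19.6,-1,-.986,.0409],[-15.4,-1,-1.008,-.0035],[-50.4,-1,-1.030,.0756],[-85.4,-1,-1.042,.0679],[-120.4,-1,-1.042,.0726],[-155.4,-1,-1.029,.0747],[-119.8,1,.970,.0789]])
G2=np.array([[-107.84,1,.323,.3024],[-95.84,1,.293,.3036],[-83.84,1,.264,.3182],[-71.85,1,.238,.3534],[-59.85,1,.215,.4183],[-47.86,1,.196,.4113],[-60.09,-1,-.418,-.0433],[-72.09,-1,-.394,-.1742],[-84.09,-1,-.368,-.1584],[-96.08,-1,-.340,-.2384],[-108.08,-1,-.310,-.2285],[-120.08,-1,-.281,-.2377],[-132.07,-1,-.253,-.2779],[-144.07,-1,-.228,-.3248],[-131.83,1,.380,.2388],[-119.83,1,.352,.3033]])
G1=np.array([[12.13,1,.192,.4326],[24.15,1,.205,.3928],[36.17,1,.224,.3950],[48.18,1,.247,.3674],[60.21,1,.273,.3399],[72.23,1,.301,.3153],[84.25,1,.330,.2432],[96.27,1,.358,.2250],[108.29,1,.383,.2191],[96,-1,-.273,-.2050],[84,-1,-.3,-.2284],[72,-1,-.329,-.2164],[60,-1,-.357,-.2269],[48,-1,-.383,-.1228],[36,-1,-.406,-.1292],[24,-1,-.425,-.0853],[12,-1,-.439,-.0706],[0,-1,-.447,-.1545],[-12,-1,-.45,-.1327],[-24,-1,-.446,-.12],[-36,-1,-.437,-.1438],[-48,-1,-.423,-.1422],[-60,-1,-.405,-.0862],[-72,-1,-.382,-.1596],[-84,-1,-.357,-.1688],[-96,-1,-.33,-.2287],[-108,-1,-.303,-.2534],[-120,-1,-.276,-.2146]])
def fit(G,col,sg):
    def f(p):
        a,b,c,v,F,A,r0=p
        g=lambda r:a*np.cos(r*d)+b*np.sin(r*d)+c
        return np.r_[g(B[:,0])+(v*B[:,1] if col==2 else 0)-B[:,col], g(G[:,0])+sg*(F*G[:,1]+A*np.sin((G[:,0]-r0)*d))-G[:,col]]
    s=least_squares(f,[0,.03,0,1,.25,.15,-90]);J=np.linalg.inv(s.jac.T@s.jac)*(s.fun@s.fun)/(len(s.fun)-7) if col==2 else np.linalg.pinv(s.jac.T@s.jac)*(s.fun@s.fun)/(len(s.fun)-6)
    print(np.round(s.x,4),"sd r0",J[6,6]**.5,"rms",np.sqrt(np.mean(s.fun**2)))
for n,G in(("g2",G2),("g1",G1)):
    print(n)
    # tj6 loaded: visc' - F as one const -> F here negative-able; sg=-1 for weight
    fit(G,2,-1); fit(G,3,1)
E
```

```text
g2
[ 8.00000e-03  3.70000e-02 -1.00000e-04  1.00600e+00 -3.16600e-01
  1.45100e-01 -9.02938e+01] sd r0 0.06531022465109713 rms 0.00028392913126915493
[-2.590000e-02 -2.330000e-02  4.500000e-02  2.709663e+02  2.573000e-01
  1.657000e-01 -9.276910e+01] sd r0 4.73270922836133 rms 0.02403840357974527
g1
[ 8.20000e-03  3.69000e-02 -3.00000e-04  1.00600e+00 -3.14900e-01
  1.40200e-01 -8.64404e+01] sd r0 0.16620215437113178 rms 0.0007357715685020465
[-2.210000e-02 -2.570000e-02  4.010000e-02  2.710142e+02  2.558000e-01
  1.370000e-01 -8.908900e+01] sd r0 5.915537868782556 rms 0.026322208948880276
```

```bash
python3 -m jog '[[[0,0,-6],[0,0,0],1],[[0,0,-12],[0,0,0],1],[[0,0,-18],[0,0,0],1],[[0,0,-24],[0,0,0],1],[[0,0,-29.5],[0,0,0],1]]'>/dev/null
python3 -m jog '[[[0,0,0],[0,0,0],1],[[0,0,0],[0,0,0],1],[[0,0,0],[0,0,0],1],[[0,0,0],[0,0,0],1],[[0,0,0],[0,0,0],1]]'; python3 tq.py
```

```text
time: 42.6
tool_pos: [0.5537, -0.0883, 0.0637]
ee_rot: [3.136, 0.523, -1.752]
wrist_force: [-0.1, -1.5, -0.3]
width: 0.0494
t=42.60 roll=-90.50 tau=-0.0432 j6=1.130 tj6=0.117 w=0.0494 tool axis err=0.03 F=[ 1.4 -0.1 -0.4] T=[-0.16  0.44 -0.04] off=[-1.6  2. ] qv6=-0.00
```

```bash
python3 -c "
from h import *
p,d=snap('top');cv2.imwrite('pics/fin.png',p[:,:,::-1])"
```

```text
(no output)
```

View pics/fin.png

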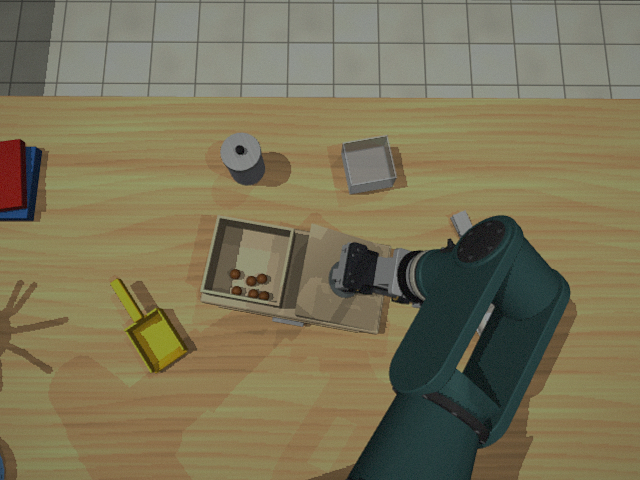

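The empty scoop stands at (155,340), all six biscuits are in the hopper at (230–270, 272–297), and the canister, box and clip have not moved. The bowl is hidden under the arm. Handing in.

```bash
python3 -c "
from bench import close_job
print(close_job())"
```

```text
the job is handed in; nothing more can be done
None
```

All six biscuits are in the hopper and the empty scoop stands upright on the plank where it started. I handed the job in at about 42.7 s, still gripping the knob with its heavy side at the bottom by my measurement.

- **Knob angle:** I swept the knob both ways and subtracted readings taken with the gripper free. The joint-6 torque puts the lowest point at tool roll -90.3° (fit error about 0.1°). The wrist torque agrees but is noisier, at -93° ± 5°. The knob is held at -90.5°, at rest, with almost no side force.
- **TCP offset:** The reported TCP lies about 33 mm beyond the real fingertips along the tool. My first attempt on the handle therefore closed on air. I measured the offset in the pictures and allowed for it from then on.
- **Sweeps that disagreed:** The first knob sweep, gripped about 2 mm off-centre, gave -86.4°. I recentred, gripped again and used the second sweep.
- **Last picture:** It shows the six biscuits in the hopper, the empty scoop standing, and the canister, box and clip in place. The arm hid the bowl, so I could not check it there. I felt no contact that would have moved it.

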